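# Load the mould lift and wind it up to the pointer

## Task

The aluminium mould blocks lying flat on the bench have to go up to working height. With the lift table still right down, stand every block upright on one of its thin edges on the steel lift table; then fit the loose crank on the lift's square shaft and wind the table up until its top is level with the tip of the brass pointer. Leave the blocks standing on the table and put the crank back standing on its black rubber mat; do not shift the pointer, the bottle, the tin or the brush.

Things in the scene. Friction and masses are not known exactly. Their poses are not given: they have to be found in the camera images.
- jack: grey screw lift fixed to the bench. Its frame's origin is on the bench under the middle of the lift table; z up. The drive shaft stands at y = +220 mm on a 75 mm square, 70 mm high gearbox; a flat steel gauge post (14 x 8 mm, 147 mm tall) carrying the brass pointer stands at y = -132 mm. Base 120 mm (x) by 200 mm (y)
- table_top (a point): centre of the lift table's flat steel top, 100 mm (jack's x) by 190 mm (jack's y), plate 10 mm thick; the top is 70 mm above the bench when right down. Axes as the jack's
- lift (a joint): rise of the lift table in m from right down (about 0; at first up to 0.0025) to at most 0.062; 10 mm per full turn of the shaft. The screw holds itself: the table stays where it is left and cannot be pushed up or down by hand
- pointer (a joint): height in m of the brass pointer's tip over the top of the right-down table: the table is level with it when the lift's value equals the pointer's (0.030 to 0.055)
- pointer_tip (a point): the upper edge of the brass pointer's tip, beside the -y end of the lift table (in the jack's frame at y = -98 mm); held by friction on the gauge post
- shaft (a joint): angle of the drive shaft in rad, growing clockwise seen from above, which raises the table; 0.15 N m to turn
- shaft_top (a point): middle of the upper end of the upright square drive shaft, 16.5 mm square, 34 mm tall, its end 129 mm above the bench; it stands on a round collar of 38 mm diameter whose top (95 mm above the bench) carries the fitted crank's hub. Site turns with the shaft; x and y are along the square's sides
- crank: loose steel crank, 0.35 kg. Origin at the centre of the hub's underside, z up as it stands on the mat or bench, x along the arm. Hub: 40 mm square, 36 mm tall, with a 21 mm square socket right through it (sides along x and y) that goes over the shaft in any quarter turn, with about 2 mm of room each side. Arm: 20 mm wide, 12 to 22 mm above the underside, out to x = 87 mm, with a foot under its end level with the hub's underside. Wooden grip on top of the arm's end
- grip_mid (a point): middle of the crank's upright wooden grip: 26 mm diameter, 56 mm tall (24 to 80 mm above the hub's underside), 75 mm from the hub's axis; it spins freely on its pin, so it can be held while it is led round in a circle
- mat: black rubber mat fixed to the bench, 90 mm (x) by 200 mm (y), 4 mm thick, origin at the centre of its underside; the crank's place
- mould1: plain aluminium mould block, 90 x 60 x 26 mm, 0.14 to 0.26 kg, lying flat on the bench at first. 2 to 4 of the four are there (absent ones read None). Origin at the block's centre; x along the 90 mm length, y along the 60 mm width, z through the 26 mm thickness, so z is level when it stands on edge
- mould2: plain aluminium mould block, 90 x 60 x 26 mm, 0.14 to 0.26 kg, lying flat on the bench at first. 2 to 4 of the four are there (absent ones read None). Origin at the block's centre; x along the 90 mm length, y along the 60 mm width, z through the 26 mm thickness, so z is level when it stands on edge
- mould3: plain aluminium mould block, 90 x 60 x 26 mm, 0.14 to 0.26 kg, lying flat on the bench at first. 2 to 4 of the four are there (absent ones read None). Origin at the block's centre; x along the 90 mm length, y along the 60 mm width, z through the 26 mm thickness, so z is level when it stands on edge
- mould4: plain aluminium mould block, 90 x 60 x 26 mm, 0.14 to 0.26 kg, lying flat on the bench at first. 2 to 4 of the four are there (absent ones read None). Origin at the block's centre; x along the 90 mm length, y along the 60 mm width, z through the 26 mm thickness, so z is level when it stands on edge
- bottle_a: bystander, to be left where it is: blue bottle, 48 mm diameter, 120 mm tall, origin under its centre
- tin: bystander, to be left where it is: round tin, 75 mm diameter, 35 mm tall, origin under its centre
- brush: bystander, to be left where it is: wooden bench brush, 150 x 42 mm, 42 mm tall, origin under its centre, x along its length
There are look-alikes about, which are no part of the job. What is shaped like the crank but blue or red is not meant. What is shaped like the mould2 but orange or purple is not meant.

How it is judged (in metres and radians):
On the way, in this order (a step that is already met when the one before it is completed fails the run):
1. every mould block stands on edge on the lift table, at rest and let go, with the table still down (angle between mould1's own z axis and vertical between 1.48 and 1.662 rad and z of mould1 in the frame of table_top between 0.025 and 0.05 m and x of mould1 in the frame of table_top between -0.055 and 0.055 m and y of mould1 in the frame of table_top between -0.1 and 0.1 m and linear speed of each of mould1, mould2, mould3, mould4 below 0.02 m/s and angle between mould2's own z axis and vertical between 1.48 and 1.662 rad and z of mould2 in the frame of table_top between 0.025 and 0.05 m and x of mould2 in the frame of table_top between -0.055 and 0.055 m and y of mould2 in the frame of table_top between -0.1 and 0.1 m and angle between mould3's own z axis and vertical between 1.48 and 1.662 rad and z of mould3 in the frame of table_top between 0.025 and 0.05 m and x of mould3 in the frame of table_top between -0.055 and 0.055 m and y of mould3 in the frame of table_top between -0.1 and 0.1 m and angle between mould4's own z axis and vertical between 1.48 and 1.662 rad and z of mould4 in the frame of table_top between 0.025 and 0.05 m and x of mould4 in the frame of table_top between -0.055 and 0.055 m and y of mould4 in the frame of table_top between -0.1 and 0.1 m and value of joint lift below 0.006 m and contact force between the fingers and mould1 below 0.3 N and contact force between the fingers and mould2 below 0.3 N and contact force between the fingers and mould3 below 0.3 N and contact force between the fingers and mould4 below 0.3 N), for 0.3 s.
2. the crank is fitted down on the shaft, the table still down (horizontal distance between crank and shaft_top below 0.006 m and z of crank in the frame of shaft_top below -0.02 m and angle between crank's own z axis and vertical below 0.15 rad and value of joint lift below 0.006 m), for 0.1 s.
3. the table is being wound up by the crank, held and fitted on the shaft (horizontal distance between crank and shaft_top below 0.006 m and z of crank in the frame of shaft_top below -0.02 m and angle between crank's own z axis and vertical below 0.15 rad and value of joint lift between 0.012 and 0.025 m and contact force between the fingers and crank above 0.5 N).
4. the table's top is level with the pointer within 4 mm, the crank still fitted (horizontal distance between crank and shaft_top below 0.006 m and z of crank in the frame of shaft_top below -0.02 m and angle between crank's own z axis and vertical below 0.15 rad and z of table_top in the frame of pointer_tip between -0.004 and 0.004 m), for 0.2 s.
At the end, for the whole second after the job is handed in: every block that is there stands on edge (within 5 degrees) at rest on the lift table, the table's top is level with the pointer's tip within 4 mm, and the crank stands upright at rest with its hub on the rubber mat (angle between mould1's own z axis and vertical between 1.48 and 1.662 rad and z of mould1 in the frame of table_top between 0.025 and 0.05 m and x of mould1 in the frame of table_top between -0.055 and 0.055 m and y of mould1 in the frame of table_top between -0.1 and 0.1 m and linear speed of each of mould1, mould2, mould3, mould4, crank below 0.02 m/s and angle between mould2's own z axis and vertical between 1.48 and 1.662 rad and z of mould2 in the frame of table_top between 0.025 and 0.05 m and x of mould2 in the frame of table_top between -0.055 and 0.055 m and y of mould2 in the frame of table_top between -0.1 and 0.1 m and angle between mould3's own z axis and vertical between 1.48 and 1.662 rad and z of mould3 in the frame of table_top between 0.025 and 0.05 m and x of mould3 in the frame of table_top between -0.055 and 0.055 m and y of mould3 in the frame of table_top between -0.1 and 0.1 m and angle between mould4's own z axis and vertical between 1.48 and 1.662 rad and z of mould4 in the frame of table_top between 0.025 and 0.05 m and x of mould4 in the frame of table_top between -0.055 and 0.055 m and y of mould4 in the frame of table_top between -0.1 and 0.1 m and z of table_top in the frame of pointer_tip between -0.004 and 0.004 m and x of crank in the frame of mat between -0.045 and 0.045 m and y of crank in the frame of mat between -0.1 and 0.1 m and z of crank in the frame of mat between 0 and 0.008 m and angle between crank's own z axis and vertical below 0.1 rad and velocity of joint lift below 0.003 m/s); the robot touches nothing.
It fails at once if the pointer is shifted along its post by more than 4 mm (distance of pointer_tip from where it was at the start of the episode above 0.004 m).
It fails at once if the bottle is shifted by more than 20 mm (distance of bottle_a from where it was at the start of the episode above 0.02 m).
It fails at once if the tin is shifted by more than 20 mm (distance of tin from where it was at the start of the episode above 0.02 m).
It fails at once if the brush is shifted by more than 20 mm (distance of brush from where it was at the start of the episode above 0.02 m).
Of mould1, mould2, mould3, mould4 only 2 to 4 are there at a start; the rules pass over those that are not, and their reading is None.
At some moment in a run one of crank may be knocked a few centimetres aside while the robot is not near it.
Once in a run the grip may slacken for a moment while it holds something.
It also fails if it takes over 210 s, if anything falls off the work surface, if the arm or the gripper's body presses on something with over 40 N, if the wrist force passes 120 N, or if a joint passes its speed limit or range.

## Robot

A 6-joint arm with a two-finger parallel gripper is mounted at the origin on the work surface. World frame = base frame: x ahead of the robot, y to its left, z up, the work surface at z = 0. Lengths are in m, angles in degrees, forces in N, time in s.
With the tool pointing down it reaches from about 0.3 to 0.75 m from the base axis. Payload 8.5 kg.
Tool frame: the origin (TCP) lies midway between the tips of the shut fingers; the grasp point (between the pads) lies env.tcp_to_grasp behind it (env.tcp_to_grasp is the distance from the TCP to the grasp point, in m); z points along the fingers, y is the line along which they close (so a half turn about z gives the same grasp; the last joint's range is limited). The gripper opens to 85 mm and grips with 20 to 120 N. Pads are 22 mm wide; open, the fingers measure 114 mm over their backs; the gripper's body (76 mm by 85 mm) begins 54 mm behind the grasp point. The pads swing forward as they close: fully open they stand 13 mm farther back than shut.
Start: joints at [61.576, 21.807, 74.336, -0, 83.858, -12.336], TCP at [0.152, 0.528, 0.231] pointing down, gripper open.
Joint ranges: [-178.18, 178.18], [-50.72, 133.34], [12.68, 142.11], [-81.47, 261.47], [9.98, 163.14], [-165.26, 165.26]. Speed limits (degrees/s): [136.94, 136.94, 180, 180, 180, 180].

## Interface

Orientations are given as a 3x3 rotation matrix whose columns are the frame's x, y, z axes.
In Python, from rig import observe, optics, job, env gives the robot as it stands. The module is installed in compiled form; this text tells all that it offers.
- The arm moves only by the shell command python3 -m jog 'ROWS' [FORCE]. ROWS is JSON, a list of rows, each a list of 7 numbers: the turn, a rotation vector about the tool's x, y, z in rad, then the shift along the tool's x, y, z in m, then the opening in per cent of the stroke, from 0 (shut) to 100 (fully open). A call has 1 to 10 rows; each row shifts and turns the commanded pose from where the row before left it, along the tool's axes as they then stand; what a row does not reach is not made up. A row lasts 1/8 s, in which the tool goes at most 62.5 mm and 10.7 degrees, less where a joint would pass 70% of its speed; a pose out of reach is approached as far as the arm can. A call is refused whole if a number of a shift passes 0.0625 or a number of a turn 0.188, either way. A call with a gripper value outside its range is refused whole. The fingers move at their own pace and stop on an object; FORCE is the grip in N (left out, the last holds). Time passes only in rows, so rows that do not move let the fingers close. It gives the time, the measured TCP pose, the force, the opening and the grip force at its end, in the units of the state.
- observe(): the state, without advancing time (a new reading comes with each control period).
- optics.get_image(name): name is "side" or "top" or "wrist"; returns a dict with "pixels" (420x560x3 uint8, red, green, blue), "mtx" (3x3 intrinsics, pixels), "rvec" (rotation vector, rad) and "tvec" (3), from world to camera coordinates, as OpenCV has them. Camera axes: x right, y down, z forward; pixel columns grow to the right and rows downward; lengths in m; the calibration is good to about 2 mm. The wrist camera is an equidistant fisheye: a pixel r from the principal point sees the ray r / f radians off the axis. A picture is of the moment at which its call begins. There is no depth.
- job.close_job(): hands the job in; it is judged then, once.
The state is a dict: "time_s": time; "q": joint angles; "qvel": joint speeds; "joint_efforts": joint torques, N m; "position": TCP position; "tool_rot": TCP orientation; "ft_force": force on the tool from outside, world axes, zero at the start; "wrist_torque": the same for the moment, N m; "grip_width": finger opening in m; "gripper_force": force on a finger pad.
Only numpy, scipy, OpenCV 4.12 (cv2) and the standard library are available. Lean on these libraries where they do the work, as an engineer would, in place of code of your own. Each camera call takes 0.05 s, during which the arm holds its last target. There are 200 camera calls.

## Working session

There is one attempt and no reset: what is moved stays moved. The work goes in short steps, Python scripts to look and compute and a shell command to move; the robot and the scene stay as the last step left them, time stands still between calls to the robot, and variables do not carry over. Pictures are saved under pics/ and viewed, at most 14 in all, crops included, and the job is handed in when it is done.

```bash
mkdir -p pics; cat > h.py <<'E'
import numpy as np, cv2
from rig import observe, optics, job, env
def cam(name,save=None):
    d=optics.get_image(name); d={k:np.array(v) for k,v in d.items()}
    if save: cv2.imwrite(save,d["pixels"][:,:,::-1])
    return d
def ray(d,uv,name):
    K=d["mtx"];R=cv2.Rodrigues(d["rvec"].astype(float))[0];t=d["tvec"].reshape(3)
    x=(uv[0]-K[0,2])/K[0,0];y=(uv[1]-K[1,2])/K[1,1]
    if name=="wrist":
        th=np.hypot(x,y);s=np.sin(th)/th if th>1e-9 else 1;v=np.array([x*s,y*s,np.cos(th)])
    else: v=np.array([x,y,1.])
    return -R.T@t,R.T@v
def onplane(d,uv,z,name):
    o,v=ray(d,uv,name);return o+v*(z-o[2])/v[2]
def cross(d1,u1,n1,d2,u2,n2):
    o1,v1=ray(d1,u1,n1);o2,v2=ray(d2,u2,n2)
    A=np.stack([v1,-v2],1);s=np.linalg.lstsq(A,o2-o1,rcond=None)[0]
    a=o1+v1*s[0];b=o2+v2*s[1];return (a+b)/2,np.linalg.norm(a-b)
def proj(d,p,name):
    R=cv2.Rodrigues(d["rvec"].astype(float))[0];c=R@np.array(p)+d["tvec"].reshape(3)
    K=d["mtx"]
    if name=="wrist":
        r=np.hypot(c[0],c[1]);th=np.arctan2(r,c[2]);q=c[:2]/r*th
    else: q=c[:2]/c[2]
    return q*[K[0,0],K[1,1]]+K[:2,2]
E
python3 - <<'E'
from h import *
for n in("side","top","wrist"):
    d=cam(n,f"pics/{n}0.png"); o,v=ray(d,d["mtx"][:2,2],n); print(n,d["mtx"].tolist(),o.round(3),v.round(3))
s=observe();print(env.tcp_to_grasp,s)
E
```

```text
side [[398.7372789584507, 0.0, 281.9388799318075], [0.0, 398.7372789584507, 212.71646269336557], [0.0, 0.0, 1.0]] [ 0.084 -0.954  0.922] [ 0.307  0.715 -0.628]
top [[444.5543525412465, 0.0, 278.06005077464397], [0.0, 444.5543525412465, 213.3019902492389], [0.0, 0.0, 1.0]] [ 0.233 -0.021  1.255] [ 0.232 -0.012 -0.973]
wrist [[325.19226210127806, 0.0, 276.1859824330442], [0.0, 325.19226210127806, 205.85922174642522], [0.0, 0.0, 1.0]] [0.087 0.548 0.373] [ 0.261 -0.077 -0.962]
0.0187 {'time_s': 0.15, 'q': array([ 6.15766105e+01,  2.18335024e+01,  7.43721000e+01, -5.04355019e-04,
        8.38584018e+01, -1.23349406e+01]), 'qvel': array([-0.00446409, -0.06404974, -0.09959289,  0.10502128,  0.00698384,
        0.06880049]), 'joint_efforts': array([ 2.92709483e-03, -4.48626637e+01, -2.31344712e+01, -1.39402100e-04,
        3.90086439e-03, -1.49895857e-05]), 'position': array([0.15230532, 0.52826085, 0.23085645]), 'tool_rot': array([[-9.60835244e-01,  2.77119755e-01, -5.24016585e-04],
       [ 2.77120155e-01,  9.60834765e-01, -9.86590976e-04],
       [ 2.30089503e-04, -1.09316694e-03, -9.99999376e-01]]), 'ft_force': array([ 0.65327457, -1.11608962, -0.97421385]), 'wrist_torque': array([ 0.00282004,  0.05280985, -0.00552682]), 'gripper_force': 0.0, 'grip_width': 0.08528105150029026}
```

View pics/top0.png

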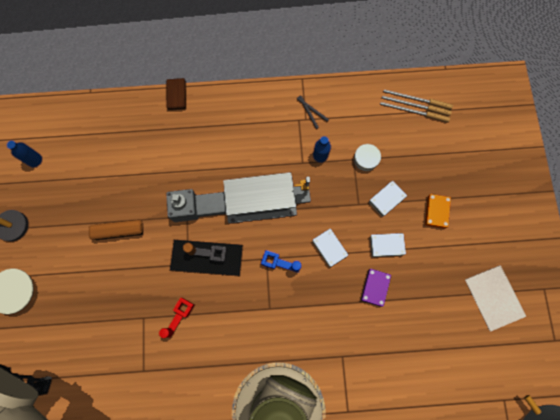

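View pics/side0.png

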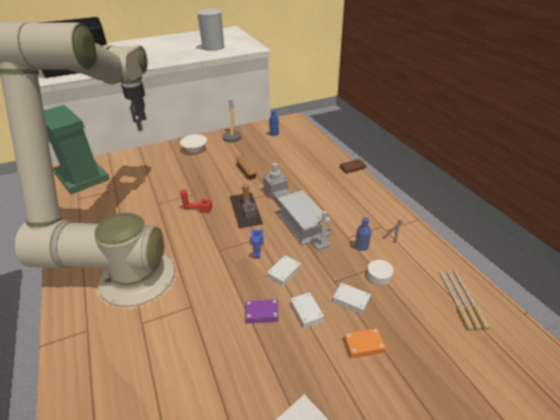

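The top view shows the grey lift table at (262,195), shaft at (180,200), brass pointer near (305,183) and the steel crank with wooden grip at (205,252) on the black mat. The blue crank at (282,262) and red crank at (177,318) are look-alikes. The plain aluminium blocks are at (388,198), (388,245) and (330,248); the orange (438,211) and purple (376,287) ones are not meant. I'll confirm with one enlarged crop and measure.

```bash
python3 - <<'E'
from h import *
d=cam("top"); im=d["pixels"][:,:,::-1].copy()
hsv=cv2.cvtColor(im,cv2.COLOR_BGR2HSV)
m=((hsv[...,1]<60)&(hsv[...,2]>165)).astype(np.uint8)*255
m[:120]=0;m[:, :150]=0
cs,_=cv2.findContours(m,cv2.RETR_EXTERNAL,cv2.CHAIN_APPROX_NONE)
for c in cs:
    if cv2.contourArea(c)<200: continue
    z=.07 if cv2.contourArea(c)>1500 and c[:,0,0].mean()<320 else .026
    P=np.array([onplane(d,p[0],z,"top")[:2] for p in c])
    r=cv2.minAreaRect((P*1000).astype(np.float32)); b=cv2.boxPoints(r)
    e=b[1]-b[0],b[2]-b[1]; L=max(e,key=np.linalg.norm)
    print(cv2.contourArea(c),c[:,0].mean(0).round(0),np.round(r[0],1),np.round(r[1],1),"long axis deg",np.degrees(np.arctan2(L[1],L[0])).round(1))
v=hsv[...,2]
m=((v<45)).astype(np.uint8)*255; m[:225]=0;m[285:]=0;m[:,:160]=0;m[:,250:]=0
c=max(cv2.findContours(m,cv2.RETR_EXTERNAL,cv2.CHAIN_APPROX_NONE)[0],key=cv2.contourArea)
P=np.array([onplane(d,p[0],.004,"top")[:2] for p in c]);print("mat",cv2.minAreaRect((P*1000).astype(np.float32)))
cv2.imwrite("pics/crop1.png",cv2.resize(im[145:305,155:455],None,fx=2.66,fy=2.66,interpolation=cv2.INTER_CUBIC))
E
```

```text
2070.0 [495. 298.] [ 249.5 -606.3] [145.4 107.5] long axis deg 16.8
629.0 [388. 244.] [ 416.7 -336.6] [89.9 60.3] long axis deg 88.9
642.0 [330. 247.] [ 420.2 -174.6] [90.3 59.9] long axis deg 28.5
582.0 [388. 197.] [ 550.4 -353.6] [59.2 88. ] long axis deg -53.5
2212.0 [259. 193.] [577.3  12.2] [ 98.9 188.5] long axis deg -87.1
440.5 [368. 156.] [ 680.7 -310.6] [73.3 69.8] long axis deg 37.4
mat ((418.9809265136719, 176.48509216308594), (195.59141540527344, 85.79246520996094), 81.41031646728516)
```

View pics/crop1.png

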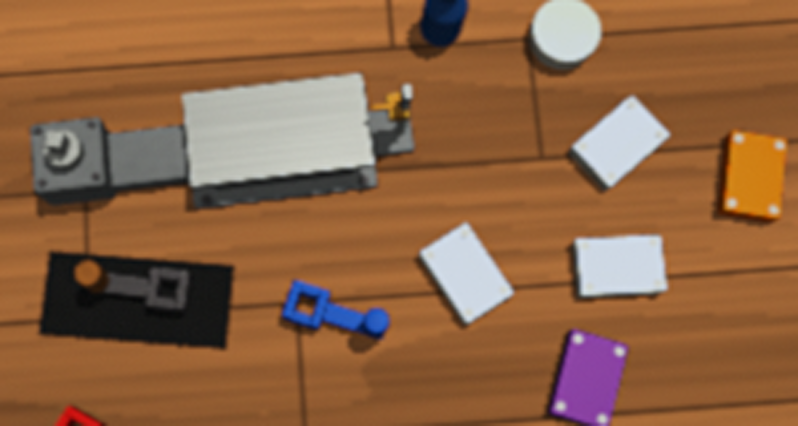

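The crop confirms three plain aluminium blocks (no coloured one among them) and the steel crank on the mat. The blocks measure 90x60, so the positions are good. I'll write a planner that gives the turn and shift in tool axes.

```bash
cat > plan.py <<'E'
import sys
from h import *
from scipy.spatial.transform import Rotation as Ro
def Rt(psi,tilt):
    p=np.radians(psi);R0=np.array([[np.cos(p),np.sin(p),0],[np.sin(p),-np.cos(p),0],[0,0,-1]])
    return R0@Ro.from_euler('y',tilt,degrees=True).as_matrix()
C0=np.array([.5773,.0122]);YJ=np.array([-.0506,.9987]);XJ=np.array([.9987,.0506])
def go(tcp,R,n=None):
    s=observe();Rc=s["tool_rot"];d=Rc.T@(np.array(tcp)-s["position"]);w=Ro.from_matrix(Rc.T@R).as_rotvec()
    print("t",round(s["time_s"],2),"at",s["position"].round(4),"F",s["ft_force"].round(1),"w",round(s["grip_width"],4),"q",s["q"].round(0))
    print(" shift(cur tool axes)",d.round(4),"dist",np.linalg.norm(d).round(3)," shift(target axes)",(R.T@(np.array(tcp)-s["position"])).round(4)," turn",w.round(3),"deg",np.degrees(np.linalg.norm(w)).round(1))
def pick(c,psi,tilt=25,off=.015,z=.001):
    R=Rt(psi,tilt);x=np.array([np.cos(np.radians(psi)),np.sin(np.radians(psi))])
    g=np.array([*(np.array(c)-off*x),z])
    zt=R[:,2]; g[:2]+= zt[:2]/zt[2]*(z-.013)  # TCP on the tool axis line that crosses the point at z=.013
    return g,R
E
python3 - <<'E'
from plan import *
go([.45,.1,.25],Rt(88.9,0)); 
s=observe();print(s["tool_rot"].T@(np.array([.417,-.337,.25])-[.45,.1,.25]))
E
```

```text
t 0.2 at [0.1523 0.5283 0.2309] F [ 0.8 -0.7  0.8] w 0.0852 q [ 62.  22.  74.   0.  84. -12.]
 shift(cur tool axes) [-0.4047 -0.3291 -0.0189] dist 0.522  shift(target axes) [-0.4225  0.3059 -0.0191]  turn [-1.000e-03  0.000e+00  1.309e+00] deg 75.0
[-8.93859346e-02 -4.29031494e-01  3.63444896e-04]
```

```bash
python3 -m jog '[[0,0,0,-0.029,-0.0235,-0.0015,100],[0,0,0,-0.029,-0.0235,-0.0015,100],[0,0,0,-0.029,-0.0235,-0.0015,100],[0,0,0,-0.029,-0.0235,-0.0015,100],[0,0,0,-0.029,-0.0235,-0.0015,100],[0,0,0,-0.029,-0.0235,-0.0015,100],[0,0,0,-0.029,-0.0235,-0.0015,100]]' 
python3 -m jog '[[0,0,0,-0.029,-0.0235,-0.0015,100],[0,0,0,-0.029,-0.0235,-0.0015,100],[0,0,0,-0.029,-0.0235,-0.0015,100],[0,0,0,-0.029,-0.0235,-0.0015,100],[0,0,0,-0.029,-0.0235,-0.0015,100],[0,0,0,-0.029,-0.0235,-0.0015,100],[0,0,0,-0.029,-0.0235,-0.0015,100]]'
python3 -m jog '[[0,0,0.1636,0,0,0,100],[0,0,0.1636,0,0,0,100],[0,0,0.1636,0,0,0,100],[0,0,0.1636,0,0,0,100],[0,0,0.1636,0,0,0,100],[0,0,0.1636,0,0,0,100],[0,0,0.1636,0,0,0,100],[0,0,0.1636,0,0,0,100]]'
python3 -m jog '[[0,0,0,-0.04,-0.003,0,100],[0,0,0,-0.04,-0.003,0,100],[0,0,0,-0.04,-0.003,0,100],[0,0,0,-0.04,-0.003,0,100],[0,0,0,-0.04,-0.003,0,100],[0,0,0,-0.04,-0.003,0,100],[0,0,0,-0.04,-0.003,0,100],[0,0,0,-0.04,-0.003,0,100],[0,0,0,-0.04,-0.003,0,100]]'
python3 - <<'E'
from plan import *
p,R=pick([.4167,-.3366],88.9); print(p)
go(p-.1*R[:,2],R)
E
```

```text
time_s: 1.08
position: [0.3024, 0.3131, 0.2419]
tool_rot: [[-0.961, 0.277, -0.0], [0.277, 0.961, -0.0], [-0.0, -0.0, -1.0]]
ft_force: [0.3, 0.8, 0.2]
grip_width: 0.0854
gripper_force: 0.0
time_s: 1.95
position: [0.4519, 0.0987, 0.2523]
tool_rot: [[-0.961, 0.277, -0.0], [0.277, 0.961, 0.0], [0.0, 0.0, -1.0]]
ft_force: [0.8, 0.0, -0.0]
grip_width: 0.0851
gripper_force: 0.0
time_s: 2.95
position: [0.4512, 0.0998, 0.2522]
tool_rot: [[0.024, 1.0, -0.0], [1.0, -0.024, 0.0], [0.0, -0.0, -1.0]]
ft_force: [0.1, 0.5, -0.5]
grip_width: 0.0859
gripper_force: 0.0
time_s: 4.08
position: [0.4172, -0.2609, 0.2522]
tool_rot: [[0.019, 1.0, -0.0], [1.0, -0.019, 0.0], [0.0, -0.0, -1.0]]
ft_force: [0.1, -0.5, -0.7]
grip_width: 0.0854
gripper_force: 0.0
[ 0.41651946 -0.34600258  0.001     ]
t 4.08 at [ 0.4172 -0.2609  0.2522] F [ 0.1 -0.5 -0.7] w 0.0854 q [-46.  15.  81.   0.  84. -45.]
 shift(cur tool axes) [-0.1274  0.0009  0.1606] dist 0.205  shift(target axes) [-0.1833  0.0009  0.0917]  turn [-0.     0.436  0.   ] deg 25.0
```

```bash
python3 -m jog '[[0,0,0,-0.0255,0,0.032,100],[0,0,0,-0.0255,0,0.032,100],[0,0,0,-0.0255,0,0.032,100],[0,0,0,-0.0255,0,0.032,100],[0,0,0,-0.0255,0,0.032,100],[0,0.1454,0,0,0,0,100],[0,0.1454,0,0,0,0,100],[0,0.1454,0,0,0,0,100],[0,0,0,0,0,0,100]]' >/dev/null
python3 -m jog '[[0,0,0,0,0,0.025,100],[0,0,0,0,0,0.025,100],[0,0,0,0,0,0.02,100],[0,0,0,0,0,0.015,100],[0,0,0,0,0,0,100]]' | head -2
python3 - <<'E'
from plan import *
p,R=pick([.4167,-.3366],88.9)
go(p,R); cam("wrist","pics/w1.png")
E
```

```text
time_s: 5.82
position: [0.4158, -0.3503, 0.015]
t 5.83 at [ 0.4158 -0.3503  0.015 ] F [-0.5 -0.8  0.1] w 0.0857 q [-59.  43.  79.  13.  79. -63.]
 shift(cur tool axes) [-0.002   0.0007  0.0145] dist 0.015  shift(target axes) [-0.002   0.0006  0.0145]  turn [-0.001  0.     0.001] deg 0.1
```

View pics/w1.png

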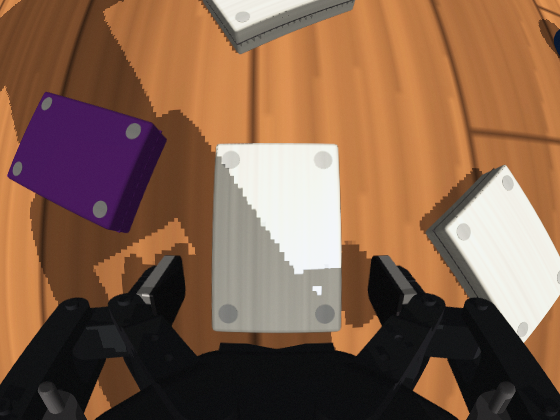

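The block sits centred between the fingers, with its corners at (217,144)-(340,330). Descend, close and lift.

```bash
python3 -m jog '[[0,0,0,-0.002,0,0.008,100],[0,0,0,0,0,0.0065,100],[0,0,0,0,0,0,0],[0,0,0,0,0,0,0],[0,0,0,0,0,0,0],[0,0,0,0,0,0,0],[0,0,0,0,0,0,0],[0,0,0,0,0,0,0]]' 60
python3 - <<'E'
from plan import *
s=observe();R=s["tool_rot"];c=np.array([.4167,-.3366,.013])
pt=R.T@(c-s["position"]);print("pt",pt.round(4))
for y in(-.062,):
    cp=np.array([*(C0+y*YJ),.1155]);Rp=Rt(92.9,-65);go(cp-Rp@pt,Rp)
E
```

```text
time_s: 6.88
position: [0.416, -0.3473, 0.0015]
tool_rot: [[0.017, 1.0, 0.008], [0.907, -0.019, 0.422], [0.422, 0.0, -0.907]]
ft_force: [0.4, -3.0, 4.4]
grip_width: 0.0586
gripper_force: 65.6
pt [ 0.0145  0.0005 -0.0059]
t 6.88 at [ 0.416  -0.3473  0.0015] F [ 0.4 -3.   4.4] w 0.0586 q [-59.  44.  80.  13.  78. -63.]
 shift(cur tool axes) [0.3147 0.1591 0.0089] dist 0.353  shift(target axes) [ 0.0042  0.1788 -0.3041]  turn [-0.026 -1.569 -0.073] deg 90.0
```

```bash
python3 -m jog '[[0,0,0,0.0169,0,-0.0363,0],[0,0,0,0.0169,0,-0.0363,0],[0,0,0,0.0169,0,-0.0363,0],[0,0,0,0.0169,0,-0.0363,0],[0,0,0,0.0169,0,-0.0363,0],[0,0,0,0.0169,0,-0.0363,0]]' | tail -2
python3 -m jog '[[-0.0029,-0.1743,-0.008,0,0,0,0],[-0.0029,-0.1743,-0.008,0,0,0,0],[-0.0029,-0.1743,-0.008,0,0,0,0],[-0.0029,-0.1743,-0.008,0,0,0,0],[-0.0029,-0.1743,-0.008,0,0,0,0],[-0.0029,-0.1743,-0.008,0,0,0,0],[-0.0029,-0.1743,-0.008,0,0,0,0],[-0.0029,-0.1743,-0.008,0,0,0,0],[-0.0029,-0.1743,-0.008,0,0,0,0],[0,0,0,0,0,0,0]]' | tail -2
python3 - <<'E'
from plan import *
pt=[.0145,.0005,-.0059]
cp=np.array([*(C0-.062*YJ),.1955]);Rp=Rt(92.9,-65);go(cp-Rp@pt,Rp)
E
```

```text
grip_width: 0.0594
gripper_force: 43.5
grip_width: 0.0591
gripper_force: 71.8
t 8.88 at [ 0.4136 -0.3464  0.2399] F [-0.5 -0.1 -2.8] w 0.0591 q [-33.  18. 104. -79.  47.  18.]
 shift(cur tool axes) [ 0.1633  0.1775 -0.2284] dist 0.332  shift(target axes) [ 0.1474  0.1811 -0.2362]  turn [-0.018 -0.071  0.003] deg 4.2
```

```bash
python3 -m jog '[[0,0,0,0.0163,0.0178,-0.0228,0],[0,0,0,0.0163,0.0178,-0.0228,0],[0,0,0,0.0163,0.0178,-0.0228,0],[0,0,0,0.0163,0.0178,-0.0228,0],[0,0,0,0.0163,0.0178,-0.0228,0],[0,0,0,0.0163,0.0178,-0.0228,0],[0,0,0,0.0163,0.0178,-0.0228,0],[0,0,0,0.0163,0.0178,-0.0228,0],[0,0,0,0.0163,0.0178,-0.0228,0],[0,0,0,0.0163,0.0178,-0.0228,0]]' | tail -2
python3 - <<'E'
from plan import *
pt=[.0145,.0005,-.0059]
cp=np.array([*(C0-.062*YJ),.1955]);Rp=Rt(92.9,-65);go(cp-Rp@pt,Rp)
E
```

```text
grip_width: 0.0586
gripper_force: 71.8
t 10.12 at [ 0.5825 -0.0624  0.2074] F [-0.   0.2 -2.3] w 0.0586 q [  4.  35.  79. -62.  81.  22.]
 shift(cur tool axes) [ 0.0017 -0.002  -0.0005] dist 0.003  shift(target axes) [ 0.0017 -0.0019 -0.0006]  turn [-0.019 -0.075  0.002] deg 4.4
```

```bash
python3 -m jog '[[-0.019,-0.075,0.002,0,0,0,0],[0,0,0,0.0017,-0.002,-0.0006,0],[0,0,0,0,0,0,0]]' | tail -2
python3 - <<'E'
from plan import *
pt=[.0145,.0005,-.0059]
cp=np.array([*(C0-.062*YJ),.1165]);Rp=Rt(92.9,-65);go(cp-Rp@pt,Rp)
d=cam("side");cv2.imwrite("pics/s2.png",cv2.resize(d["pixels"][130:280,230:430,::-1],None,fx=3.5,fy=3.5,interpolation=cv2.INTER_CUBIC))
E
```

```text
grip_width: 0.059
gripper_force: 71.8
t 10.5 at [ 0.5798 -0.0627  0.2069] F [ 0.4 -0.5 -2.3] w 0.059 q [  5.  36.  81. -67.  81.  26.]
 shift(cur tool axes) [0.0731 0.0006 0.032 ] dist 0.08  shift(target axes) [0.0729 0.0007 0.0324]  turn [-0.     0.005 -0.003] deg 0.3
```

View pics/s2.png

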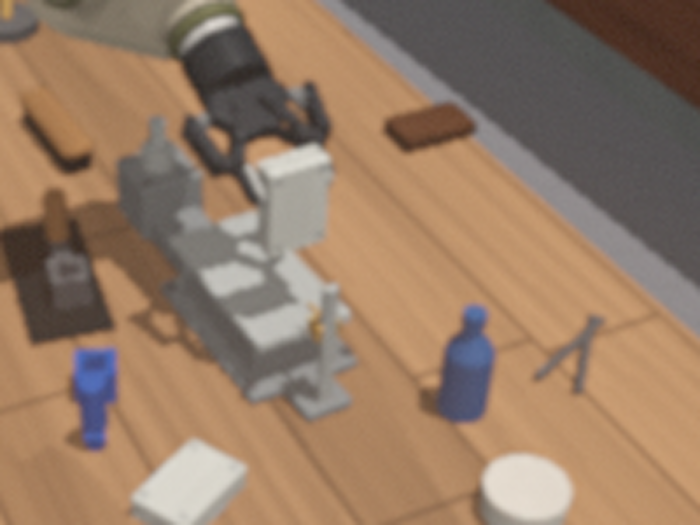

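The crop shows block A held upright at about (295,200), over the -y end of the table. Lowering it.

```bash
python3 -m jog '[[0,0,0,0.0144,0,0.0064,0],[0,0,0,0.0144,0,0.0064,0],[0,0,0,0.0144,0,0.0064,0],[0,0,0,0.0144,0,0.0064,0],[0,0,0,0.0127,0,0.0056,0],[0,0,0,0,0,0,0]]' | sed -n '2p;4p'
python3 -m jog '[[0,0,0,0.0014,0,0.0006,0],[0,0,0,0,0,0,0]]' | sed -n '2p;4p'
python3 -m jog '[[0,0,0,0.0009,0,0.0004,0],[0,0,0,0,0,0,0]]' | sed -n '2p;4p'
```

```text
position: [0.5801, -0.0617, 0.1289]
ft_force: [-0.4, -0.3, -2.3]
position: [0.5805, -0.0617, 0.1291]
ft_force: [-0.6, 0.4, -2.5]
position: [0.5804, -0.0617, 0.1278]
ft_force: [0.5, 0.1, -2.7]
```

```bash
for i in 1 2; do python3 -m jog '[[0,0,0,0.0009,0,0.0004,0],[0,0,0,0,0,0,0]]' | sed -n '2p;4p'; done; python3 - <<'E'
from plan import *
pt=[.0145,.0005,-.0059]
cp=np.array([*(C0-.062*YJ),.115]);Rp=Rt(92.9,-65);go(cp-Rp@pt,Rp)
E
```

```text
position: [0.5803, -0.0617, 0.1266]
ft_force: [0.2, -0.6, -2.5]
position: [0.5803, -0.0617, 0.1256]
ft_force: [0.1, 0.0, -2.7]
t 12.3 at [ 0.5803 -0.0617  0.1256] F [ 0.1  0.  -2.7] w 0.0586 q [  5.  43.  84. -69.  77.  35.]
 shift(cur tool axes) [ 0.0001  0.0002 -0.0005] dist 0.001  shift(target axes) [ 0.0001  0.0002 -0.0005]  turn [ 0.002  0.009 -0.003] deg 0.6
```

```bash
for i in 1 2 3; do python3 -m jog '[[0,0,0,0.0009,0,0.0004,0],[0,0,0,0,0,0,0]]' | sed -n '2p;4p'; done
```

```text
position: [0.5804, -0.0617, 0.1251]
ft_force: [-0.1, -0.4, 1.3]
position: [0.5804, -0.0617, 0.125]
ft_force: [-2.8, 1.0, 6.4]
position: [0.5804, -0.0618, 0.125]
ft_force: [-3.1, 2.7, 13.0]
```

Contact at 125 mm. Back off 1 mm and release, then retreat along the tool axis.

```bash
python3 -m jog '[[0,0,0,-0.0018,0,-0.0008,0],[0,0,0,0,0,0,0],[0,0,0,0,0,0,100],[0,0,0,0,0,0,100],[0,0,0,0,0,0,100],[0,0,0,0,0,0,100]]' | sed -n '2p;4,6p'
python3 -m jog '[[0,0,0,0,0,-0.02,100],[0,0,0,0,0,-0.03,100],[0,0,0,0,0,-0.04,100],[0,0,0,0,0,-0.04,100]]' | sed -n '2p;4,6p'
python3 - <<'E'
from plan import *
d=cam("wrist","pics/w2.png")
p,R=pick([.4202,-.1746],28.5);go(p-.1*R[:,2],R)
E
```

```text
position: [0.5804, -0.0617, 0.1246]
ft_force: [-0.2, 0.3, 0.0]
grip_width: 0.0852
gripper_force: 0.0
position: [0.5738, 0.0588, 0.1796]
ft_force: [0.4, 0.3, 0.0]
grip_width: 0.0854
gripper_force: 0.0
t 14.35 at [0.5743 0.0626 0.1817] F [-1.6  2.5  1.8] w 0.0851 q [ 17.  41.  75. -62.  91.  30.]
 shift(cur tool axes) [-0.0239 -0.2143  0.2646] dist 0.341  shift(target axes) [-0.3102  0.135  -0.0453]  turn [0.436 1.389 1.162] deg 106.7
```

View pics/w2.png

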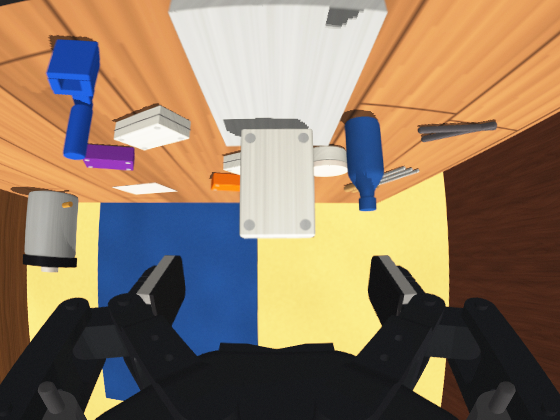

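Block A stands upright and centred on the table, seen inverted from the wrist at (277,183). Next is block B.

```bash
python3 -m jog '[[0,0,0,-0.03,0,-0.014,100],[0,0,0,-0.03,0,-0.014,100],[0,0,0,-0.03,0,-0.014,100]]' | sed -n '2p'
python3 -m jog '[[0.0436,0.1389,0.1162,0,0,0,100],[0.0436,0.1389,0.1162,0,0,0,100],[0.0436,0.1389,0.1162,0,0,0,100],[0.0436,0.1389,0.1162,0,0,0,100],[0.0436,0.1389,0.1162,0,0,0,100],[0.0436,0.1389,0.1162,0,0,0,100],[0.0436,0.1389,0.1162,0,0,0,100],[0.0436,0.1389,0.1162,0,0,0,100],[0.0436,0.1389,0.1162,0,0,0,100],[0.0436,0.1389,0.1162,0,0,0,100]]' | sed -n '2,3p'
python3 - <<'E'
from plan import *
p,R=pick([.4202,-.1746],28.5);go(p-.1*R[:,2],R)
E
```

```text
position: [0.5733, 0.0585, 0.2793]
position: [0.5737, 0.0583, 0.279]
tool_rot: [[0.799, 0.472, 0.373], [0.427, -0.881, 0.202], [0.424, -0.002, -0.906]]
t 15.97 at [0.5737 0.0583 0.279 ] F [ 0.2  0.8 -0.7] w 0.0855 q [-13.  13.  83.  18.  66.  43.]
 shift(cur tool axes) [-0.3482  0.1335  0.0435] dist 0.375  shift(target axes) [-0.349   0.1314  0.044 ]  turn [ 0.    -0.002 -0.006] deg 0.4
```

```bash
python3 -m jog '[[0,0,0,-0.0349,0.0133,0.0044,100],[0,0,0,-0.0349,0.0133,0.0044,100],[0,0,0,-0.0349,0.0133,0.0044,100],[0,0,0,-0.0349,0.0133,0.0044,100],[0,0,0,-0.0349,0.0133,0.0044,100],[0,0,0,-0.0349,0.0133,0.0044,100],[0,0,0,-0.0349,0.0133,0.0044,100],[0,0,0,-0.0349,0.0133,0.0044,100],[0,0,0,-0.0349,0.0133,0.0044,100],[0,0,0,-0.0349,0.0133,0.0044,100]]' | sed -n '2p'
python3 -m jog '[[0,0,-0.005,0,0,0.025,100],[0,0,0,0,0,0.025,100],[0,0,0,0,0,0.02,100],[0,0,0,0,0,0.015,100],[0,0,0,0,0,0,100]]' | head -2
python3 - <<'E'
from plan import *
p,R=pick([.4202,-.1746],28.5);go(p,R)
E
```

```text
position: [0.3737, -0.2014, 0.0917]
time_s: 17.85
position: [0.4057, -0.1834, 0.0143]
t 17.85 at [ 0.4057 -0.1834  0.0143] F [-0.1 -0.1  0. ] w 0.0856 q [-55.  29. 117.  42.  38. -28.]
 shift(cur tool axes) [ 0.0013 -0.0008  0.0153] dist 0.015  shift(target axes) [ 0.0012 -0.0008  0.0153]  turn [-0.     0.004  0.003] deg 0.3
```

```bash
python3 -m jog '[[0,0,0,0.0013,-0.0008,0.008,100],[0,0,0,0,0,0.0073,100],[0,0,0,0,0,0,0],[0,0,0,0,0,0,0],[0,0,0,0,0,0,0],[0,0,0,0,0,0,0],[0,0,0,0,0,0,0],[0,0,0,0,0,0,0]]' 60
python3 - <<'E'
from plan import *
s=observe();R=s["tool_rot"];c=np.array([.4202,-.1746,.013])
pt=R.T@(c-s["position"]);print("pt",pt.round(4))
cp=np.array([*(C0-.017*YJ),.1955]);Rp=Rt(92.9,-65);go(cp-Rp@pt,Rp)
E
```

```text
time_s: 18.85
position: [0.4114, -0.1799, 0.0014]
tool_rot: [[0.797, 0.477, 0.369], [0.434, -0.879, 0.198], [0.419, 0.002, -0.908]]
ft_force: [-2.8, 0.6, 5.9]
grip_width: 0.0586
gripper_force: 65.1
pt [ 0.0142 -0.0004 -0.0062]
t 18.85 at [ 0.4114 -0.1799  0.0014] F [-2.8  0.6  5.9] w 0.0586 q [-54.  31. 117.  45.  36. -30.]
 shift(cur tool axes) [ 0.2904 -0.0631 -0.0911] dist 0.311  shift(target axes) [-0.1197  0.1758 -0.2266]  turn [-0.423 -1.384 -1.16 ] deg 106.3
```

```bash
python3 -m jog '[[0,0,0,0.0169,0,-0.0363,0],[0,0,0,0.0169,0,-0.0363,0],[0,0,0,0.0169,0,-0.0363,0],[0,0,0,0.0169,0,-0.0363,0],[0,0,0,0.0169,0,-0.0363,0],[0,0,0,0.0169,0,-0.0363,0],[0,0,0,0,0,0,0]]' | tail -2
python3 - <<'E'
from plan import *
s=observe();pt=[.0145,0,-.0059]
cp=np.array([*(C0-.017*YJ),.2455]);Rp=Rt(92.9,-65);go(cp-Rp@pt,Rp)
E
```

```text
grip_width: 0.0587
gripper_force: 66.1
t 19.73 at [ 0.4124 -0.1796  0.2435] F [ 0.1  0.5 -2.3] w 0.0587 q [-53.   6.  98.  26.  73.   1.]
 shift(cur tool axes) [ 0.209  -0.064   0.0821] dist 0.234  shift(target axes) [ 0.0539  0.1744 -0.1456]  turn [-0.418 -1.381 -1.162] deg 106.1
```

```bash
python3 -m jog '[[0,0,0,0.0299,-0.0091,0.0117,0],[0,0,0,0.0299,-0.0091,0.0117,0],[0,0,0,0.0299,-0.0091,0.0117,0],[0,0,0,0.0299,-0.0091,0.0117,0],[0,0,0,0.0299,-0.0091,0.0117,0],[0,0,0,0.0299,-0.0091,0.0117,0],[0,0,0,0.0299,-0.0091,0.0117,0],[0,0,0,0,0,0,0]]' | sed -n '2p;5,6p'
python3 -m jog '[[-0.0418,-0.1381,-0.1162,0,0,0,0],[-0.0418,-0.1381,-0.1162,0,0,0,0],[-0.0418,-0.1381,-0.1162,0,0,0,0],[-0.0418,-0.1381,-0.1162,0,0,0,0],[-0.0418,-0.1381,-0.1162,0,0,0,0],[-0.0418,-0.1381,-0.1162,0,0,0,0],[-0.0418,-0.1381,-0.1162,0,0,0,0],[-0.0418,-0.1381,-0.1162,0,0,0,0],[-0.0418,-0.1381,-0.1162,0,0,0,0],[-0.0418,-0.1381,-0.1162,0,0,0,0]]' | sed -n '2p;5,6p'
python3 - <<'E'
from plan import *
s=observe();pt=[.0142,-.0004,-.0062]
cp=np.array([*(C0-.017*YJ),.1205]);Rp=Rt(92.9,-65);go(cp-Rp@pt,Rp)
E
```

```text
position: [0.5789, -0.0144, 0.2526]
grip_width: 0.0589
gripper_force: 65.9
position: [0.5783, -0.0164, 0.2532]
grip_width: 0.0588
gripper_force: 66.0
t 21.98 at [ 0.5783 -0.0164  0.2532] F [-0.1 -0.8 -1.3] w 0.0588 q [ 10.  34.  76. -64.  88.  20.]
 shift(cur tool axes) [0.1109 0.0019 0.0519] dist 0.122  shift(target axes) [0.111  0.0008 0.0518]  turn [-0.001 -0.001  0.01 ] deg 0.6
```

```bash
python3 -m jog '[[0,0,0.01,0.018,0.0002,0.0085,0],[0,0,0,0.0185,0.0002,0.0086,0],[0,0,0,0.0185,0.0002,0.0086,0],[0,0,0,0.0185,0.0002,0.0086,0],[0,0,0,0.0185,0,0.0086,0],[0,0,0,0.0185,0,0.0086,0],[0,0,0,0,0,0,0],[0,0,0,0,0,0,0]]' | sed -n '2p;4,6p'
for i in 1 2 3 ; do python3 -m jog '[[0,0,0,0.0009,0,0.0004,0],[0,0,0,0,0,0,0]]' | sed -n '2p;4p'; done
python3 - <<'E'
from plan import *
s=observe();pt=[.0142,-.0004,-.0062]
cp=np.array([*(C0-.017*YJ),.1150]);Rp=Rt(92.9,-65);go(cp-Rp@pt,Rp)
E
```

```text
position: [0.58, -0.0157, 0.1329]
ft_force: [-0.1, 0.6, -1.3]
grip_width: 0.0592
gripper_force: 66.0
position: [0.5801, -0.0153, 0.1321]
ft_force: [-0.3, 0.5, -1.9]
position: [0.58, -0.0152, 0.1307]
ft_force: [-0.7, 0.7, -1.9]
position: [0.5801, -0.0152, 0.1296]
ft_force: [0.3, 0.5, -1.2]
t 23.73 at [ 0.5801 -0.0152  0.1296] F [ 0.3  0.5 -1.2] w 0.0592 q [ 10.  43.  81. -65.  81.  35.]
 shift(cur tool axes) [ 0.0035 -0.001   0.0029] dist 0.005  shift(target axes) [ 0.0035 -0.001   0.0029]  turn [-0.001 -0.004 -0.007] deg 0.5
```

```bash
python3 -m jog '[[0,0,0,0.0026,-0.001,0.0015,0],[0,0,0,0,0,0,0]]' | sed -n '2p;4p'; for i in 1 2 3 ; do python3 -m jog '[[0,0,0,0.0009,0,0.0004,0],[0,0,0,0,0,0,0]]' | sed -n '2p;4p'; done
```

```text
position: [0.5789, -0.0156, 0.1264]
ft_force: [0.6, -0.1, -1.8]
position: [0.5791, -0.0155, 0.1257]
ft_force: [0.1, 0.6, -1.8]
position: [0.5792, -0.0155, 0.1251]
ft_force: [-0.2, 0.3, 0.9]
position: [0.5792, -0.0154, 0.125]
ft_force: [-2.2, 1.7, 7.4]
```

```bash
python3 -m jog '[[0,0,0,-0.0009,0,-0.0004,0],[0,0,0,0,0,0,0],[0,0,0,0,0,0,100],[0,0,0,0,0,0,100],[0,0,0,0,0,0,100],[0,0,0,0,0,0,100]]' | sed -n '4,6p'
python3 -m jog '[[0,0,0,0,0,-0.02,100],[0,0,0,0,0,-0.03,100],[0,0,0,0,0,-0.04,100],[0,0,0,-0.03,0,-0.04,100],[0,0,0,-0.03,0,-0.014,100],[0,0,0,-0.03,0,-0.014,100],[0,0,0,0,0,0,100]]' | sed -n '2p;4,6p'
python3 - <<'E'
from plan import *
p,R=pick([.5504,-.3536],126.5);go(p-.12*R[:,2],R)
d=cam("side");cv2.imwrite("pics/s3.png",cv2.resize(d["pixels"][150:290,200:400,::-1],None,fx=3.5,fy=3.5,interpolation=cv2.INTER_CUBIC))
E
```

```text
ft_force: [0.5, 0.7, -0.6]
grip_width: 0.0854
gripper_force: 0.0
position: [0.5732, 0.0902, 0.2765]
ft_force: [-0.2, -0.5, 0.3]
grip_width: 0.0853
gripper_force: 0.0
t 26.35 at [0.5732 0.0902 0.2765] F [-0.2 -0.5  0.3] w 0.0853 q [ 19.  36.  67. -61.  99.  19.]
 shift(cur tool axes) [-0.0603 -0.0125  0.5161] dist 0.52  shift(target axes) [-0.436  -0.2823 -0.0193]  turn [-0.209  1.518 -0.618] deg 94.7
```

View pics/s3.png

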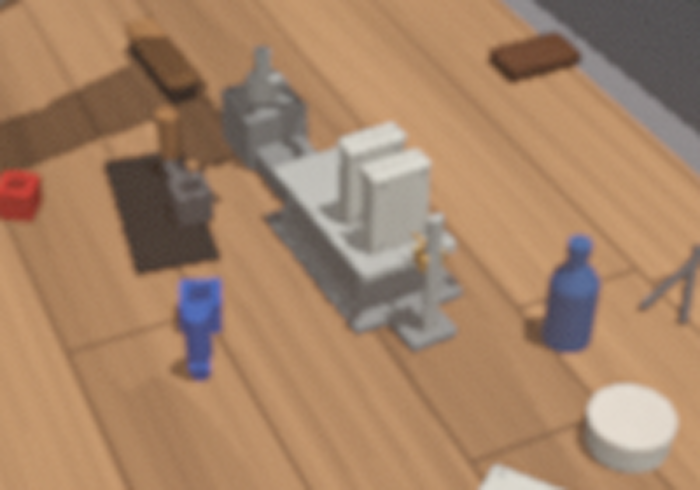

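Blocks A and B both stand on the table, at (395,200) and (370,170) in the crop. Now block C.

```bash
python3 -m jog '[[-0.0209,0.1518,-0.0618,0,0,0,100],[-0.0209,0.1518,-0.0618,0,0,0,100],[-0.0209,0.1518,-0.0618,0,0,0,100],[-0.0209,0.1518,-0.0618,0,0,0,100],[-0.0209,0.1518,-0.0618,0,0,0,100],[-0.0209,0.1518,-0.0618,0,0,0,100],[-0.0209,0.1518,-0.0618,0,0,0,100],[-0.0209,0.1518,-0.0618,0,0,0,100],[-0.0209,0.1518,-0.0618,0,0,0,100],[-0.0209,0.1518,-0.0618,0,0,0,100]]' | sed -n '2p'
python3 -m jog '[[0,0,0,-0.037,-0.024,-0.0018,100],[0,0,0,-0.037,-0.024,-0.0018,100],[0,0,0,-0.037,-0.024,-0.0018,100],[0,0,0,-0.037,-0.024,-0.0018,100],[0,0,0,-0.037,-0.024,-0.0018,100],[0,0,0,-0.037,-0.024,-0.0018,100],[0,0,0,-0.037,-0.024,-0.0018,100],[0,0,0,-0.037,-0.024,-0.0018,100],[0,0,0,-0.037,-0.024,-0.0018,100],[0,0,0,-0.037,-0.024,-0.0018,100]]' | sed -n '2p'
python3 - <<'E'
from plan import *
p,R=pick([.5504,-.3536],126.5);go(p-.1*R[:,2],R)
E
```

```text
position: [0.573, 0.0893, 0.2731]
position: [0.5829, -0.3304, 0.1328]
t 28.9 at [ 0.5829 -0.3304  0.1328] F [-0.8 -0.2 -0.1] w 0.0854 q [-42.  50.  40.   5. 114. -77.]
 shift(cur tool axes) [-0.0638 -0.0397  0.0157] dist 0.077  shift(target axes) [-0.0636 -0.04    0.0158]  turn [-0.005 -0.004 -0.003] deg 0.4
```

```bash
python3 -m jog '[[0,0,0,-0.032,-0.02,0.008,100],[0,0,0,-0.032,-0.02,0.008,100],[0,0,0,0,0,0.025,100],[0,0,0,0,0,0.025,100],[0,0,0,0,0,0.02,100],[0,0,0,0,0,0.015,100],[0,0,0,0,0,0,100]]' | sed -n '2p'
python3 - <<'E'
from plan import *
p,R=pick([.5504,-.3536],126.5);go(p,R)
E
```

```text
position: [0.5588, -0.3649, 0.0143]
t 29.77 at [ 0.5588 -0.3649  0.0143] F [ 0.6 -0.2 -0.4] w 0.0852 q [-45.  56.  47.   4. 102. -81.]
 shift(cur tool axes) [-0.0015  0.0001  0.014 ] dist 0.014  shift(target axes) [-0.0014 -0.      0.014 ]  turn [-0.005 -0.006 -0.003] deg 0.5
```

```bash
python3 -m jog '[[-0.005,-0.006,-0.003,-0.0015,0,0.008,100],[0,0,0,0,0,0.006,100],[0,0,0,0,0,0,0],[0,0,0,0,0,0,0],[0,0,0,0,0,0,0],[0,0,0,0,0,0,0],[0,0,0,0,0,0,0],[0,0,0,0,0,0,0]]' 60
python3 - <<'E'
from plan import *
s=observe();R=s["tool_rot"];c=np.array([.5504,-.3536,.013])
pt=R.T@(c-s["position"]);print("pt",pt.round(4))
E
python3 -m jog '[[0,0,0,0.0169,0,-0.0363,0],[0,0,0,0.0169,0,-0.0363,0],[0,0,0,0.0169,0,-0.0363,0],[0,0,0,0.0169,0,-0.0363,0],[0,0,0,0.0169,0,-0.0363,0],[0,0,0,0.0169,0,-0.0363,0],[0,0,0,0,0,0,0]]' | sed -n '2p;4,6p'
python3 - <<'E'
from plan import *
s=observe();pt=[.0145,0,-.0059]
cp=np.array([*(C0+.028*YJ),.2455]);Rp=Rt(92.9,-65);go(cp-Rp@pt,Rp)
E
```

```text
time_s: 30.78
position: [0.5569, -0.363, 0.0033]
tool_rot: [[-0.54, 0.804, -0.247], [0.731, 0.594, 0.336], [0.417, 0.0, -0.909]]
ft_force: [2.1, -3.3, 5.1]
grip_width: 0.0589
gripper_force: 66.8
pt [ 0.0145  0.0004 -0.0041]
position: [0.5563, -0.362, 0.2452]
ft_force: [0.3, -1.0, -3.1]
grip_width: 0.0589
gripper_force: 66.3
t 31.65 at [ 0.5563 -0.362   0.2452] F [ 0.3 -1.  -3.1] w 0.0589 q [-45.  47.  30.   5. 127. -79.]
 shift(cur tool axes) [0.2795 0.2485 0.1153] dist 0.391  shift(target axes) [ 0.1546  0.0399 -0.3573]  turn [ 0.225 -1.513  0.608] deg 94.3
```

```bash
python3 -m jog '[[0,0,0,0.028,0.0249,0.0115,0],[0,0,0,0.028,0.0249,0.0115,0],[0,0,0,0.028,0.0249,0.0115,0],[0,0,0,0.028,0.0249,0.0115,0],[0,0,0,0.028,0.0249,0.0115,0],[0,0,0,0.028,0.0249,0.0115,0],[0,0,0,0.028,0.0249,0.0115,0],[0,0,0,0.028,0.0249,0.0115,0],[0,0,0,0.028,0.0249,0.0115,0],[0,0,0,0.028,0.0249,0.0115,0]]' | sed -n '2p;5,6p'
python3 -m jog '[[0.0225,-0.1513,0.0608,0,0,0,0],[0.0225,-0.1513,0.0608,0,0,0,0],[0.0225,-0.1513,0.0608,0,0,0,0],[0.0225,-0.1513,0.0608,0,0,0,0],[0.0225,-0.1513,0.0608,0,0,0,0],[0.0225,-0.1513,0.0608,0,0,0,0],[0.0225,-0.1513,0.0608,0,0,0,0],[0.0225,-0.1513,0.0608,0,0,0,0],[0.0225,-0.1513,0.0608,0,0,0,0],[0.0225,-0.1513,0.0608,0,0,0,0]]' | sed -n '2p;5,6p'
python3 - <<'E'
from plan import *
s=observe();pt=[.0145,.0004,-.0041]
cp=np.array([*(C0+.028*YJ),.1205]);Rp=Rt(92.9,-65);go(cp-Rp@pt,Rp)
E
```

```text
position: [0.5758, 0.0308, 0.2535]
grip_width: 0.0588
gripper_force: 66.1
position: [0.5758, 0.0298, 0.2537]
grip_width: 0.0589
gripper_force: 66.2
t 34.15 at [0.5758 0.0298 0.2537] F [-1.  -0.5 -3.4] w 0.0589 q [ 14.  35.  73. -63.  92.  21.]
 shift(cur tool axes) [0.1107 0.0008 0.0508] dist 0.122  shift(target axes) [0.1106 0.0002 0.051 ]  turn [-0.002  0.001  0.005] deg 0.3
```

```bash
python3 -m jog '[[0,0,0.005,0.018,0.0001,0.0085,0],[0,0,0,0.0185,0.0001,0.0085,0],[0,0,0,0.0185,0,0.0085,0],[0,0,0,0.0185,0,0.0085,0],[0,0,0,0.0185,0,0.0085,0],[0,0,0,0.0185,0,0.0085,0],[0,0,0,0,0,0,0],[0,0,0,0,0,0,0]]' | sed -n '2p;4,6p'
python3 - <<'E'
from plan import *
s=observe();pt=[.0145,.0004,-.0041]
cp=np.array([*(C0+.028*YJ),.1165]);Rp=Rt(92.9,-65);go(cp-Rp@pt,Rp)
E
```

```text
position: [0.577, 0.0302, 0.1344]
ft_force: [-0.2, 0.3, -2.4]
grip_width: 0.0585
gripper_force: 66.3
t 35.15 at [0.577  0.0302 0.1344] F [-0.2  0.3 -2.4] w 0.0585 q [ 14.  44.  79. -63.  86.  34.]
 shift(cur tool axes) [ 0.006  -0.0011  0.0027] dist 0.007  shift(target axes) [ 0.006  -0.001   0.0026]  turn [-0.001 -0.003 -0.003] deg 0.3
```

```bash
python3 -m jog '[[0,0,0,0.006,-0.001,0.0026,0],[0,0,0,0,0,0,0]]' | sed -n '2p;4p'; for i in 1 2 3 ; do python3 -m jog '[[0,0,0,0.0009,0,0.0004,0],[0,0,0,0,0,0,0]]' | sed -n '2p;4p'; done
```

```text
position: [0.5756, 0.0304, 0.1274]
ft_force: [-0.2, -0.5, -1.4]
position: [0.5758, 0.0304, 0.1266]
ft_force: [-0.2, 0.5, -1.8]
position: [0.5758, 0.0304, 0.1255]
ft_force: [0.6, 0.0, -2.3]
position: [0.5758, 0.0305, 0.1254]
ft_force: [-1.4, 1.5, 5.3]
```

```bash
python3 -m jog '[[0,0,0,-0.0005,0,-0.0002,0],[0,0,0,0,0,0,0],[0,0,0,0,0,0,100],[0,0,0,0,0,0,100],[0,0,0,0,0,0,100],[0,0,0,0,0,0,100]]' | sed -n '4,6p'
python3 -m jog '[[0,0,0,0,0,-0.02,100],[0,0,0,0,0,-0.03,100],[0,0,0,0,0,-0.04,100],[0,0,0,-0.03,0,-0.04,100],[0,0,0,-0.04,0,-0.014,100],[0,0,0,-0.04,0,-0.014,100],[0,0,0,-0.04,0,-0.014,100],[0,0,0,0,0,0,100]]' | sed -n '2p;4,6p'
python3 - <<'E'
from plan import *
go([.38,.3,.3],Rt(93,0))
d=cam("top");e=cam("side")
a=cv2.resize(d["pixels"][160:290,150:330,::-1],(400*9//5,520),interpolation=cv2.INTER_CUBIC)
cv2.imwrite("pics/t4.png",a)
E
```

```text
ft_force: [0.7, -0.5, -0.0]
grip_width: 0.0853
gripper_force: 0.0
position: [0.5707, 0.1231, 0.3378]
ft_force: [-0.7, 0.1, -1.0]
grip_width: 0.0855
gripper_force: 0.0
t 37.9 at [0.5707 0.1231 0.3378] F [-0.7  0.1 -1. ] w 0.0855 q [ 22.  35.  58. -63. 106.  12.]
 shift(cur tool axes) [ 0.1123 -0.1822 -0.1526] dist 0.263  shift(target axes) [ 0.1867 -0.1812  0.0378]  turn [ 0.006  1.128 -0.008] deg 64.7
```

View pics/t4.png

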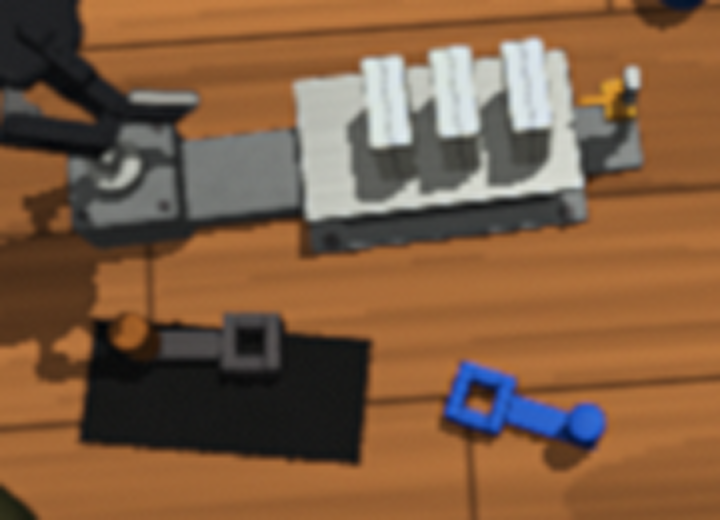

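All three blocks stand on the table: white tops at (387,100), (452,90) and (525,85) in the crop. The steel crank now sits nearer the mat's upper edge, with its hub at (250,343) and grip at (132,332), so I'll measure it and the shaft from the wrist camera.

```bash
python3 -m jog '[[0,0.161,-0.001,0,0,0,100],[0,0.161,-0.001,0,0,0,100],[0,0.161,-0.001,0,0,0,100],[0,0.161,-0.001,0,0,0,100],[0,0.161,-0.001,0,0,0,100],[0,0.161,-0.001,0,0,0,100],[0,0.161,-0.001,0,0,0,100],[0,0,0,0.005,-0.045,0,100],[0,0,0,0.005,-0.045,0,100],[0,0,0,0,0,0,100]]' | sed -n '2,3p'
python3 -m jog '[[0,0,0,0,0,0,100]]' | sed -n '2p'
python3 - <<'E'
from plan import *
cam("wrist","pics/w5.png")
E
```

```text
position: [0.4781, 0.128, 0.3339]
tool_rot: [[-0.055, 0.998, -0.004], [0.998, 0.055, -0.004], [-0.004, -0.004, -1.0]]
position: [0.4809, 0.1275, 0.3335]
```

View pics/w5.png

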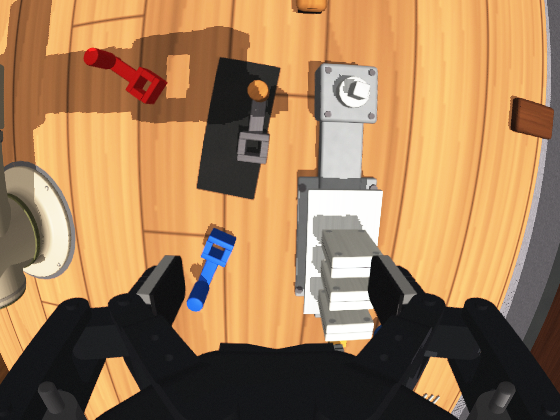

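Wrist view: steel crank hub at (253,148) with grip at (258,90), shaft at (354,91). I'll measure these in an enlarged crop.

```bash
python3 - <<'E'
from plan import *
im=cv2.imread("pics/w5.png")
a=cv2.resize(im[120:175,225:285],None,fx=8,fy=8,interpolation=cv2.INTER_CUBIC)
b=cv2.resize(im[65:120,325:385],None,fx=8,fy=8,interpolation=cv2.INTER_CUBIC)
cv2.imwrite("pics/c6.png",np.hstack([a,b])[:, :960][:, 80:880])
d=cam("wrist")
import pickle;pickle.dump(d,open("w5.pkl","wb"))
P=lambda u,v,z:onplane(d,(u,v),z,"wrist").round(4)
print("hub",P(253,148,.04),"grip",P(258,90,.084),"shaft",P(354,91,.129), "pred shaft",C0+.22*YJ, "pred px",proj(d,[*(C0+.22*YJ),.129],"wrist"))
hsv=cv2.cvtColor(im,cv2.COLOR_BGR2HSV)
m=((hsv[...,1]<70)&(hsv[...,2]>50)).astype(np.uint8);m[:120]=0;m[175:]=0;m[:,:230]=0;m[:,275:]=0
for c in cv2.findContours(m,cv2.RETR_EXTERNAL,cv2.CHAIN_APPROX_NONE)[0]:
    if cv2.contourArea(c)>50: print(cv2.minAreaRect(c),cv2.boundingRect(c))
E
```

```text
hub [0.4494 0.1517 0.04  ] grip [0.455  0.2267 0.084 ] shaft [0.5595 0.2299 0.129 ] pred shaft [0.566168 0.231914] pred px [360.06913378  89.86057056]
((253.0082244873047, 140.9098358154297), (30.238937377929688, 43.457157135009766), 5.19442892074585) (237, 120, 32, 44)
```

View pics/c6.png

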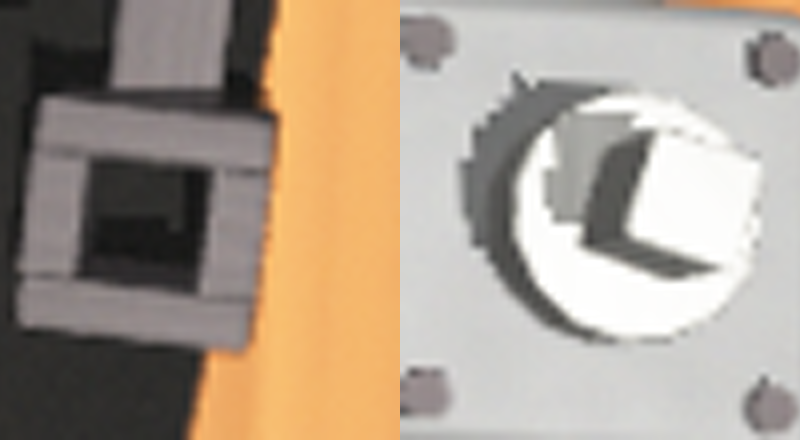

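```bash
python3 - <<'E'
from plan import *
import pickle;d=pickle.load(open("w5.pkl","rb"))
L=lambda X,Y:(225+(80+X)/8-.44,120+Y/8-.44); Rr=lambda X,Y:(325+(X-400)/8-.44,65+Y/8-.44)
P=lambda uv,z:onplane(d,uv,z,"wrist")[:2]
h=np.array([P(L(*p),.04) for p in((43,97),(275,115),(248,352),(18,325))])
s=np.array([P(Rr(*p),.129) for p in((655,130),(762,166),(737,267),(625,233))])
for n,q in(("hub",h),("shaft",s)):
    e=[q[(i+1)%4]-q[i] for i in range(4)]
    print(n,q.mean(0).round(4),"sides",[np.linalg.norm(v).round(4) for v in e],"ang",[(np.degrees(np.arctan2(v[1],v[0]))%90).round(1) for v in e])
print("collar axis",P(Rr(636,218),.095).round(4))
g=P((258,90),.084);v=g-h.mean(0);print("arm",np.linalg.norm(v),np.degrees(np.arctan2(v[1],v[0])))
E
```

```text
hub [0.449  0.1526] sides [np.float64(0.0389), np.float64(0.0404), np.float64(0.0393), np.float64(0.039)] ang [np.float64(88.0), np.float64(86.4), np.float64(85.9), np.float64(85.8)]
shaft [0.5677 0.2326] sides [np.float64(0.0155), np.float64(0.0145), np.float64(0.0161), np.float64(0.0149)] ang [np.float64(78.3), np.float64(79.7), np.float64(79.6), np.float64(77.4)]
collar axis [0.5676 0.2321]
arm 0.07431921877254945 85.36984674566047
```

```bash
python3 - <<'E'
from plan import *
go([.449,.1526,.1],Rt(86.2,0))
E
```

```text
t 39.48 at [0.4813 0.1273 0.3334] F [-0.5 -0.2  0.5] w 0.0854 q [ 1. 13. 70. -0. 97. -2.]
 shift(cur tool axes) [ 0.0279 -0.0302  0.2333] dist 0.237  shift(target axes) [ 0.0231 -0.0339  0.2334]  turn [-0.003  0.004  0.12 ] deg 6.9
```

```bash
python3 -m jog '[[0,0,0,0.0047,-0.005,0.039,100],[0,0,0,0.0047,-0.005,0.039,100],[0,0,0,0.0047,-0.005,0.039,100],[0,0,0,0.0047,-0.005,0.039,100],[0,0,0,0.0047,-0.005,0.039,100],[0,0,0,0.0047,-0.005,0.039,100],[-0.003,0.004,0.12,0,0,0,100],[0,0,0,0,0,0,100]]' | sed -n '2p'
python3 - <<'E'
from plan import *
go([.449,.1526,.012],Rt(86.2,0))
d=cam("wrist","pics/w7.png")
import pickle;pickle.dump(d,open("w7.pkl","wb"))
E
```

```text
position: [0.4493, 0.1528, 0.0993]
t 40.48 at [0.4493 0.1528 0.0993] F [-0.6  0.   0.4] w 0.0854 q [ 4. 23. 98. -0. 59.  8.]
 shift(cur tool axes) [-0.0002 -0.0003  0.0873] dist 0.087  shift(target axes) [-0.0002 -0.0003  0.0873]  turn [0.    0.    0.001] deg 0.1
```

View pics/w7.png

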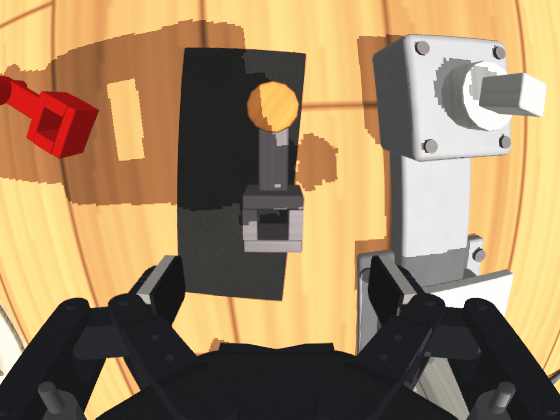

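The hub at (273,218) and arm are centred between the fingers, with the grip at (272,105). Grasp the hub.

```bash
python3 -m jog '[[0,0,0,0,0,0.03,100],[0,0,0,0,0,0.03,100],[0,0,0,0,0,0.02,100],[0,0,0,0,0,0.007,100],[0,0,0,0,0,0,0],[0,0,0,0,0,0,0],[0,0,0,0,0,0,0],[0,0,0,0,0,0,0],[0,0,0,0,0,0,0],[0,0,0,0,0,0,0]]' 60 | sed -n '2,6p'
python3 -m jog '[[0,0,0,0,0,0,0],[0,0,0,0,0,-0.03,0],[0,0,0,0,0,-0.04,0],[0,0,0,0,0,-0.04,0],[0,0,0,0,0,-0.04,0],[0,0,0,0,0,0,0]]' | sed -n '2,6p'
python3 - <<'E'
from plan import *
go([.5674,.2323,.155],Rt(78.8,0))
E
```

```text
position: [0.4492, 0.1528, 0.014]
tool_rot: [[0.066, 0.998, 0.003], [0.998, -0.066, -0.0], [-0.0, 0.003, -1.0]]
ft_force: [-0.7, -1.1, 6.3]
grip_width: 0.039
gripper_force: 61.2
position: [0.4496, 0.1529, 0.1655]
tool_rot: [[0.066, 0.998, 0.007], [0.998, -0.066, 0.0], [0.001, 0.007, -1.0]]
ft_force: [0.9, 0.9, -4.7]
grip_width: 0.0389
gripper_force: 62.1
t 42.52 at [0.4496 0.1529 0.1655] F [ 0.9  0.9 -4.7] w 0.0389 q [ 4. 18. 92. -0. 69.  8.]
 shift(cur tool axes) [0.0869 0.1123 0.0114] dist 0.142  shift(target axes) [0.1007 0.1001 0.0105]  turn [ 0.007 -0.001  0.13 ] deg 7.4
```

```bash
python3 -m jog '[[0,0,0,0.0217,0.0281,0,0],[0,0,0,0.0217,0.0281,0,0],[0,0,0,0.0217,0.0281,0,0],[0,0,0,0.0217,0.0281,0,0],[0.007,-0.001,0.13,0,0,0,0],[0,0,0,0,0,0,0]]' | sed -n '2,6p'
python3 - <<'E'
from plan import *
go([.5674,.2323,.142],Rt(78.8,0))
d=cam("wrist","pics/w8.png")
E
```

```text
position: [0.566, 0.2319, 0.1612]
tool_rot: [[0.194, 0.981, -0.009], [0.981, -0.194, -0.001], [-0.003, -0.008, -1.0]]
ft_force: [0.3, -0.3, -3.5]
grip_width: 0.0392
gripper_force: 62.2
t 43.27 at [0.566  0.2319 0.1612] F [ 0.3 -0.3 -3.5] w 0.0392 q [11. 31. 70.  0. 79. 22.]
 shift(cur tool axes) [0.0007 0.0015 0.0192] dist 0.019  shift(target axes) [0.0007 0.0013 0.0192]  turn [-0.008  0.003  0.001] deg 0.5
```

View pics/w8.png

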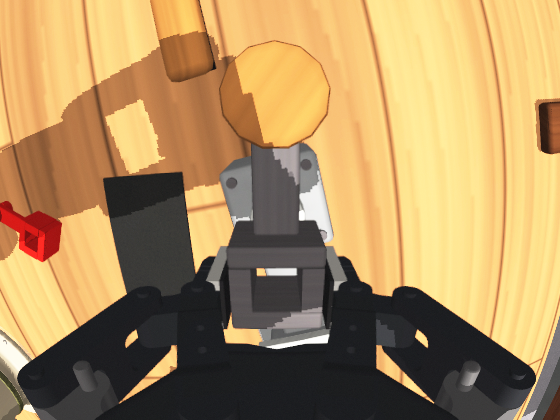

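The crank is held level by its hub (275,280), over the gearbox. Align it and descend in steps, watching the force.

```bash
python3 -m jog '[[-0.008,0.003,0.001,0.0007,0.0015,0.018,0],[0,0,0,0,0,0,0],[0,0,0,0,0,0,0]]' | sed -n '2p;4p'
for i in 1 2 3; do python3 -m jog '[[0,0,0,0,0,0.003,0],[0,0,0,0,0,0,0]]' | sed -n '2p;4p';done
```

```text
position: [0.568, 0.2323, 0.1456]
ft_force: [0.2, 0.1, -3.5]
position: [0.568, 0.2324, 0.1422]
ft_force: [0.4, 0.2, -3.4]
position: [0.5679, 0.2323, 0.1389]
ft_force: [-0.7, 0.1, -3.5]
position: [0.568, 0.2323, 0.1359]
ft_force: [0.3, -0.1, -3.9]
```

```bash
for i in 1 2; do python3 -m jog '[[0,0,0,0,0,0.004,0],[0,0,0,0,0,0.004,0],[0,0,0,0,0,0,0]]' | sed -n '2p;4p';done; python3 -m jog '[[0,0,0,0,0,0.005,0],[0,0,0,0,0,0.004,0],[0,0,0,0,0,0.004,0],[0,0,0,0,0,0,0]]' | sed -n '2p;4p'
```

```text
position: [0.5679, 0.2323, 0.1277]
ft_force: [-1.1, 0.6, -2.6]
position: [0.5679, 0.2323, 0.1197]
ft_force: [0.0, -0.1, -4.2]
position: [0.5681, 0.2323, 0.1068]
ft_force: [0.4, 0.2, -2.8]
```

```bash
python3 -m jog '[[0,0,0,0,0,0.001,0],[0,0,0,0,0,0,100],[0,0,0,0,0,0,100],[0,0,0,0,0,0,100],[0,0,0,0,0,-0.03,100],[0,0,0,0,0,-0.04,100],[0,0,0,0,0,-0.04,100],[0,0,0,0,0,0,100]]' | sed -n '2p;4,6p'
python3 - <<'E'
from plan import *
s=observe()
import pickle
d=cam("wrist","pics/w9.png")
im=cv2.imread("pics/w9.png");hsv=cv2.cvtColor(im,cv2.COLOR_BGR2HSV)
print("pred grip px",proj(d,[.582,.3059,.175],"wrist"),"shaft px",proj(d,[.5677,.2323,.129],"wrist"))
go([.582,.3059,.215],Rt(78.8,0))
E
```

```text
position: [0.5689, 0.2326, 0.2197]
ft_force: [0.1, 0.0, -0.8]
grip_width: 0.0854
gripper_force: 0.0
pred grip px [271.02565752 108.55441169] shaft px [272.15824706 212.14684573]
t 46.75 at [0.5682 0.2324 0.2174] F [-0.1 -0.4 -0.7] w 0.0851 q [11. 29. 65.  0. 86. 22.]
 shift(cur tool axes) [ 0.0748 -0.0008  0.0026] dist 0.075  shift(target axes) [ 0.0748 -0.0007  0.0024]  turn [ 0.005 -0.003 -0.002] deg 0.4
```

View pics/w9.png

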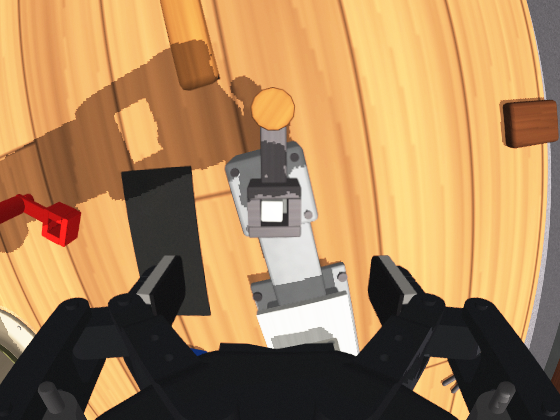

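The crank is down on the shaft, with the square end visible in the socket at (272,210) and the grip at (273,108). Before winding, I'll measure the pointer height from two wrist positions.

```bash
python3 -m jog '[[0,0,0,0,0,-0.035,100],[0,0,0,-0.042,-0.025,0,100],[0,0,0,-0.042,-0.025,0,100],[0,0,0,-0.042,-0.025,0,100],[0,0,0,-0.042,-0.025,0,100],[0,0,0,-0.042,-0.025,0,100],[0,0,0,-0.042,0,0,100],[0,0,0,-0.042,0,0,100],[0,0,0,-0.042,0,0,100],[0,0,0,-0.042,0,0,100]]' | sed -n '2p'
python3 - <<'E'
from plan import *
go([.42,-.19,.18],Rt(78.8,0))
E
```

```text
position: [0.3703, -0.115, 0.2493]
t 48.0 at [ 0.3703 -0.115   0.2493] F [ 0.3 -0.   0.4] w 0.0851 q [-35.   4.  95.   0.  81. -24.]
 shift(cur tool axes) [-0.064   0.0634  0.0692] dist 0.114  shift(target axes) [-0.0639  0.0633  0.0693]  turn [ 0.001 -0.002 -0.002] deg 0.2
```

```bash
python3 -m jog '[[0,0,0,-0.021,0.021,0.023,100],[0,0,0,-0.021,0.021,0.023,100],[0,0,0,-0.021,0.021,0.023,100],[0,0,0,0,0,0,100],[0,0,0,0,0,0,100]]' | sed -n '2p'
python3 - <<'E'
from plan import *
import pickle
d=cam("wrist","pics/v1.png");pickle.dump(d,open("v1.pkl","wb"));print(proj(d,[.582,-.086,.11],"wrist"))
go([.65,-.22,.28],Rt(78.8,0))
E
python3 -m jog '[[0,0,0,0,0,-0.05,100],[0,0,0,0.01,0.046,-0.01,100],[0,0,0,0.01,0.046,-0.01,100],[0,0,0,0,0.046,-0.01,100],[0,0,0,-0.001,0.046,-0.01,100],[0,0,0,-0.003,0.046,-0.01,100],[0,0,0,0,0,0,100],[0,0,0,0,0,0,100]]' | sed -n '2p'
python3 - <<'E'
from plan import *
import pickle
e=cam("wrist","pics/v2.png");pickle.dump(e,open("v2.pkl","wb"));s=cam("side","pics/sd.png");pickle.dump(s,open("sd.pkl","wb"))
d=pickle.load(open("v1.pkl","rb"));out=[]
for q,n in((d,"wrist"),(e,"wrist"),(s,"side")):
    u,v=proj(q,[.582,-.086,.11],n).round().astype(int);h=30 if n=="side" else 45
    u0,v0=u-h,v-h;print(n,"origin",u0,v0,"scale",266/(2*h));out.append(cv2.resize(np.ascontiguousarray(q["pixels"][v0:v0+2*h,u0:u0+2*h,::-1]),(266,266),interpolation=cv2.INTER_CUBIC))
cv2.imwrite("pics/m14.png",cv2.resize(np.hstack(out),(798,266)))
go([.582,.3059,.23],Rt(78.8,0))
E
```

```text
position: [0.4203, -0.1874, 0.1811]
[464.64568685  45.40955037]
t 48.67 at [ 0.4204 -0.1873  0.1816] F [-0.1  0.3 -0.5] w 0.0855 q [-39.  16.  93.   0.  72. -28.]
 shift(cur tool axes) [ 0.013   0.2318 -0.0978] dist 0.252  shift(target axes) [ 0.0125  0.2315 -0.0984]  turn [ 0.003 -0.002 -0.001] deg 0.2
position: [0.6485, -0.2167, 0.2823]
wrist origin 420 0 scale 2.9555555555555557
wrist origin 137 29 scale 2.9555555555555557
side origin 288 185 scale 4.433333333333334
t 49.77 at [ 0.6482 -0.2169  0.2828] F [ 1.   0.4 -0.7] w 0.0852 q [-28.  35.  43.   0. 102. -17.]
 shift(cur tool axes) [ 0.4996 -0.1674  0.053 ] dist 0.53  shift(target axes) [ 0.5    -0.1665  0.0528]  turn [ 0.003 -0.001 -0.002] deg 0.2
```

View pics/m14.png

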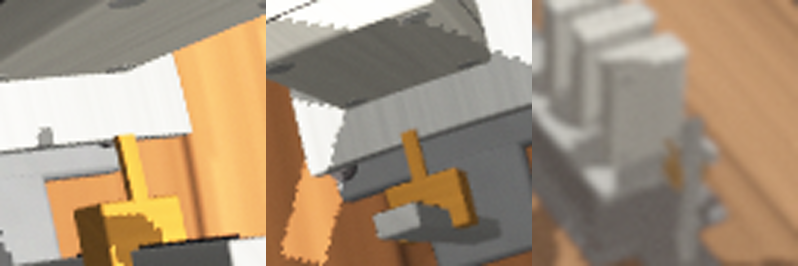

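```bash
python3 - <<'E'
from plan import *
import pickle
d,e=[pickle.load(open(f,"rb")) for f in("v1.pkl","v2.pkl")]
s=266/90;a=lambda x,y:(420+x/s-.33,0+y/s-.33); b=lambda x,y:(137+(x-266)/s-.33,29+y/s-.33)
J=lambda p:((p[:2]-C0)@XJ,(p[:2]-C0)@YJ,p[2])
# panel origin of v1: v0 = 45-45 = 0
for t,u in(((124,136),(409,130)),((115,137),(402,131)),((133,135),(416,129))):
    p,g=cross(d,a(*t),"wrist",e,b(*u),"wrist");print("tip",np.round(J(p),4),"gap",g.round(4))
print("corner v1",np.round(J(onplane(d,a(190,132),.07,"wrist")),4),"corner v2",np.round(J(onplane(e,b(316,178),.07,"wrist")),4))
E
```

```text
tip [ 0.0018 -0.0971  0.1029] gap 0.0007
tip [-0.0008 -0.0969  0.1024] gap 0.0012
tip [ 0.0044 -0.0974  0.1034] gap 0.0001
corner v1 [ 0.0503 -0.0938  0.07  ] corner v2 [-0.046  -0.0957  0.07  ]
```

The pointer tip triangulates to about 103–106 mm, a rise of about 33–36 mm. I'll wind 3.4 turns, then check the level from close by. First, grasp the grip.

```bash
python3 -m jog '[[0,0,0,0.0384,-0.0129,0.004,100],[0,0,0,0.0384,-0.0129,0.004,100],[0,0,0,0.0384,-0.0129,0.004,100],[0,0,0,0.0384,-0.0129,0.004,100],[0,0,0,0.0384,-0.0129,0.004,100],[0,0,0,0.0384,-0.0129,0.004,100],[0,0,0,0.0384,-0.0129,0.004,100],[0,0,0,0.0384,-0.0129,0.004,100],[0,0,0,0.0384,-0.0129,0.004,100],[0,0,0,0.0384,-0.0129,0.004,100]]' >/dev/null
python3 -m jog '[[0,0,0,0.0384,-0.0129,0.004,100],[0,0,0,0.0384,-0.0129,0.004,100],[0,0,0,0.0384,-0.0129,0.004,100],[0,0,0,0,0,0,100]]' | sed -n '2p'
python3 - <<'E'
from plan import *
go([.582,.3059,.128],Rt(78.8,0))
E
```

```text
position: [0.5809, 0.307, 0.2305]
t 51.52 at [0.5809 0.307  0.2305] F [-0.2 -0.5  0.4] w 0.0854 q [18. 33. 55.  0. 91. 29.]
 shift(cur tool axes) [-0.001   0.0011  0.1025] dist 0.102  shift(target axes) [-0.0009  0.0013  0.1025]  turn [ 0.002 -0.002  0.002] deg 0.2
```

```bash
python3 -m jog '[[0,0,0,-0.001,0.0011,0.03,100],[0,0,0,0,0,0.03,100],[0,0,0,0,0,0.03,100],[0,0,0,0,0,0.0125,100],[0,0,0,0,0,0,0],[0,0,0,0,0,0,0],[0,0,0,0,0,0,0],[0,0,0,0,0,0,0],[0,0,0,0,0,0,0],[0,0,0,0,0,0,0]]' 30 | sed -n '2p;4,6p'
python3 -m jog '[[0,0,0,0,0,0,0],[0,0,0,0,0,0,0]]' 30 | sed -n '2p;4,6p'
```

```text
position: [0.5841, 0.3042, 0.1284]
ft_force: [0.1, 1.6, 4.5]
grip_width: 0.0252
gripper_force: 31.3
position: [0.5841, 0.3042, 0.1283]
ft_force: [0.8, 2.6, 5.4]
grip_width: 0.0255
gripper_force: 31.4
```

```bash
python3 -m jog '[[0,0,0,-0.0045,0.0256,0,0],[0,0,0,-0.013,0.0226,0,0],[0,0,0,-0.02,0.0167,0,0],[0,0,0,-0.0245,0.0089,0,0],[0,0,0,-0.026,0,0,0],[0,0,0,-0.0245,-0.0089,0,0],[0,0,0,-0.02,-0.0167,0,0],[0,0,0,-0.013,-0.0226,0,0],[0,0,0,-0.0045,-0.0256,0,0],[0,0,0,0,0,0,0]]' | sed -n '2p;4,6p'
python3 - <<'E'
from plan import *
S=np.array([.5677,.2323]);p=observe()["position"][:2]-S;print(np.linalg.norm(p),np.degrees(np.arctan2(p[1],p[0])))
E
```

```text
position: [0.5535, 0.1563, 0.1281]
ft_force: [-0.7, -4.5, 5.7]
grip_width: 0.0249
gripper_force: 31.7
0.07730838036013972 -100.56954504732649
```

```bash
python3 -m jog '[[0,0,0,0.006,-0.0256,0,0],[0,0,0,0.013,-0.0226,0,0],[0,0,0,0.02,-0.0167,0,0],[0,0,0,0.0245,-0.0089,0,0],[0,0,0,0.026,0,0,0],[0,0,0,0.0245,0.0089,0,0],[0,0,0,0.02,0.0167,0,0],[0,0,0,0.013,0.0226,0,0],[0,0,0,0.0045,0.0256,0,0],[0,0,0,0,0,0,0]]' | sed -n '2p;4,6p'
python3 -m jog '[[0,0,0,-0.0045,0.0256,0,0],[0,0,0,-0.013,0.0226,0,0],[0,0,0,-0.02,0.0167,0,0],[0,0,0,-0.0245,0.0089,0,0],[0,0,0,-0.026,0,0,0],[0,0,0,-0.0245,-0.0089,0,0],[0,0,0,-0.02,-0.0167,0,0],[0,0,0,-0.013,-0.0226,0,0],[0,0,0,-0.0045,-0.0256,0,0],[0,0,0,0,0,0,0]]' | sed -n '2p;4,6p'
```

```text
position: [0.586, 0.3045, 0.1275]
ft_force: [-1.4, -3.1, 6.3]
grip_width: 0.0252
gripper_force: 31.5
position: [0.5546, 0.1569, 0.1282]
ft_force: [-2.8, -8.6, 8.3]
grip_width: 0.0252
gripper_force: 31.9
```

```bash
python3 -m jog '[[0,0,0,0.0027,-0.0268,0,0],[0,0,0,0.013,-0.0226,0,0],[0,0,0,0.02,-0.0167,0,0],[0,0,0,0.0245,-0.0089,0,0],[0,0,0,0.026,0,0,0],[0,0,0,0.0245,0.0089,0,0],[0,0,0,0.02,0.0167,0,0],[0,0,0,0.013,0.0226,0,0],[0,0,0,0.0045,0.0256,0,0],[0,0,0,0,0,0,0]]' | sed -n '2p;4,6p'
python3 -m jog '[[0,0,0,-0.0045,0.0256,0,0],[0,0,0,-0.013,0.0226,0,0],[0,0,0,-0.02,0.0167,0,0],[0,0,0,-0.0245,0.0089,0,0],[0,0,0,-0.026,0,0,0],[0,0,0,-0.0245,-0.0089,0,0],[0,0,0,-0.02,-0.0167,0,0],[0,0,0,-0.013,-0.0226,0,0],[0,0,0,-0.0045,-0.0256,0,0],[0,0,0,0,0,0,0]]' | sed -n '2p;4,6p'
```

```text
position: [0.5848, 0.3044, 0.1278]
ft_force: [1.1, 3.0, 6.7]
grip_width: 0.0252
gripper_force: 31.6
position: [0.5531, 0.1567, 0.1279]
ft_force: [-1.3, -2.3, 4.8]
grip_width: 0.0253
gripper_force: 31.6
```

```bash
python3 -m jog '[[0,0,0,0.0045,-0.0256,0,0],[0,0,0,0.013,-0.0226,0,0],[0,0,0,0.02,-0.0167,0,0],[0,0,0,0.0245,-0.0089,0,0],[0,0,0,0.026,0,0,0],[0,0,0,0.0245,0.0089,0,0],[0,0,0,0.02,0.0167,0,0],[0,0,0,0.013,0.0226,0,0],[0,0,0,0.0045,0.0256,0,0],[0,0,0,0,0,0,0]]' | sed -n '2p;4,6p'
python3 -m jog '[[0,0,0,-0.0045,0.0256,0,0],[0,0,0,-0.013,0.0226,0,0],[0,0,0,-0.02,0.0167,0,0],[0,0,0,-0.0245,0.0089,0,0],[0,0,0,-0.026,0,0,0],[0,0,0,-0.0245,-0.0089,0,0],[0,0,0,-0.02,-0.0167,0,0],[0,0,0,0,0,0,0]]' | sed -n '2p;4,6p'
python3 - <<'E'
from plan import *
d=cam("top");im=d["pixels"]
h=cv2.cvtColor(np.ascontiguousarray(im),cv2.COLOR_RGB2HSV)
m=(h[...,0]>14)&(h[...,0]<32)&(h[...,1]>150)&(h[...,2]>140);m[:, :285]=0;m[:,330:]=0;m[:165]=0;m[200:]=0
v,u=np.nonzero(m);print("top brass",len(u),u.min() if len(u) else 0,u.max() if len(u) else 0,v.min() if len(u) else 0,v.max() if len(u) else 0)
# block tops: white, to estimate lift via spacing
E
```

```text
position: [0.5853, 0.3042, 0.1277]
ft_force: [2.8, 1.7, 6.6]
grip_width: 0.0251
gripper_force: 31.6
position: [0.6032, 0.165, 0.1274]
ft_force: [-4.7, 3.7, 4.9]
grip_width: 0.0253
gripper_force: 31.9
top brass 53 295 308 179 188
```

The table is about 34 mm up. Release the grip and check the level from the pointer's side.

```bash
python3 -m jog '[[0,0,0,0,0,0,100],[0,0,0,0,0,0,100],[0,0,0,0,0,0,100],[0,0,0,0,0,-0.04,100],[0,0,0,0,0,-0.05,100],[0,0,0,0,0,-0.05,100],[0,0,0,0,0,0,100]]' | sed -n '2p;4,6p'
python3 - <<'E'
from plan import *
go([.59,-.25,.27],Rt(90,55))
E
```

```text
position: [0.6047, 0.1644, 0.2719]
ft_force: [-0.1, -0.2, -0.8]
grip_width: 0.0849
gripper_force: 0.0
t 62.45 at [0.6047 0.1644 0.2719] F [-0.1 -0.2 -0.8] w 0.0849 q [ 4. 28. 57.  0. 94. 16.]
 shift(cur tool axes) [-0.4092  0.0667  0.0011] dist 0.415  shift(target axes) [-0.2393 -0.0147 -0.3383]  turn [ 0.105  0.954 -0.176] deg 55.9
```

```bash
python3 -m jog '[[0,0,0,-0.041,0.0067,0,100],[0,0,0,-0.041,0.0067,0,100],[0,0,0,-0.041,0.0067,0,100],[0,0,0,-0.041,0.0067,0,100],[0,0,0,-0.041,0.0067,0,100],[0,0,0,-0.041,0.0067,0,100],[0,0,0,-0.041,0.0067,0,100],[0,0,0,-0.041,0.0067,0,100],[0,0,0,-0.041,0.0067,0,100],[0,0,0,-0.041,0.0067,0,100]]' | sed -n '2p'
python3 -m jog '[[0.0175,0.159,-0.0293,0,0,0,100],[0.0175,0.159,-0.0293,0,0,0,100],[0.0175,0.159,-0.0293,0,0,0,100],[0.0175,0.159,-0.0293,0,0,0,100],[0.0175,0.159,-0.0293,0,0,0,100],[0.0175,0.159,-0.0293,0,0,0,100],[0,0,0,0,0,0,100]]' | sed -n '2,3p'
python3 - <<'E'
from plan import *
go([.58,-.23,.1],Rt(90,55))
d=cam("wrist","pics/p1.png");print(proj(d,[*(C0-.098*YJ),.104],"wrist"))
h=cv2.cvtColor(np.ascontiguousarray(d["pixels"]),cv2.COLOR_RGB2HSV)
m=((h[...,0]>17)&(h[...,0]<30)&(h[...,1]>180)&(h[...,2]>90)).astype(np.uint8)
n,l,st,c=cv2.connectedComponentsWithStats(m);print([(s.tolist(),q.round(0).tolist()) for s,q in zip(st[1:],c[1:]) if s[4]>20])
E
```

```text
position: [0.5886, -0.2522, 0.2659]
position: [0.5887, -0.2521, 0.2636]
tool_rot: [[0.013, 1.0, -0.006], [0.571, -0.003, 0.821], [0.821, -0.014, -0.571]]
t 64.58 at [ 0.5887 -0.2521  0.2636] F [-0.2 -0.4 -0.9] w 0.0852 q [-47.  46.  42.  45. 129. -29.]
 shift(cur tool axes) [-0.1218 -0.0065  0.1116] dist 0.165  shift(target axes) [-0.1214 -0.0087  0.112 ]  turn [-0.006 -0.003 -0.013] deg 0.8
[271.02632441 206.55164858]
[]
```

```bash
python3 -m jog '[[0,0,0,-0.0244,-0.0013,0.0223,100],[0,0,0,-0.0244,-0.0013,0.0223,100],[0,0,0,-0.0244,-0.0013,0.0223,100],[0,0,0,-0.0244,-0.0013,0.0223,100],[0,0,0,0,0,0,100],[0,0,0,0,0,0,100]]' | sed -n '2p;4p'
python3 - <<'E'
from plan import *
import pickle
d=cam("wrist","pics/p2.png");pickle.dump(d,open("p2.pkl","wb"))
o,_=ray(d,(280,200),"wrist");print("cam",o.round(3))
for z in(.1,.104,.108): print(z,proj(d,[*(C0-.098*YJ),z],"wrist").round(1),[proj(d,[*(C0-.095*YJ+x*XJ),z],"wrist").round(1).tolist() for x in(-.05,-.02,.02,.05)])
u,v=proj(d,[*(C0-.098*YJ),.104],"wrist").round().astype(int)
h=cv2.cvtColor(np.ascontiguousarray(d["pixels"]),cv2.COLOR_RGB2HSV)
for r in range(v-30,v+31,3): print(r," ".join(f"{a[0]:3d}/{a[1]:3d}/{a[2]:3d}" for a in h[r,u-24:u+25:4]))
E
```

```text
position: [0.5831, -0.234, 0.1381]
ft_force: [0.3, -0.6, 0.4]
cam [ 0.585 -0.31   0.276]
0.1 [274.2 133.1] [[217.4, 133.8], [251.3, 132.0], [296.7, 130.3], [330.2, 129.8]]
0.104 [274.2 129.5] [[216.8, 130.2], [251.0, 128.4], [296.9, 126.7], [330.6, 126.2]]
0.108 [274.1 125.8] [[216.2, 126.6], [250.7, 124.7], [297.1, 123.1], [331.1, 122.6]]
99  22/ 22/210  23/ 20/207  24/ 20/206  23/ 21/203  23/ 20/205  21/ 20/205  23/ 22/207  23/ 20/206  23/ 21/206  25/ 21/210  23/ 20/208  25/ 20/216  20/ 22/213
102  20/ 18/209  23/ 22/208  23/ 20/208  24/ 24/204  22/ 19/206  23/ 22/205  22/ 22/208  26/ 20/206  24/ 20/206  25/ 21/210  25/ 22/208  24/ 19/215  24/ 14/178
105  21/ 13/137  23/ 16/201  21/ 21/209  24/ 24/203  25/ 22/205  25/ 21/204  23/ 21/208  22/ 22/207  23/ 21/207  23/ 21/211  22/ 22/208  19/ 12/174  30/ 12/166
108  26/ 11/166  25/ 17/178  24/ 18/208  26/ 21/202  23/ 22/206  26/  8/231  21/  8/235  25/  6/239  30/  4/244  26/  8/238  22/ 22/207  22/ 15/186  30/  9/164
111  34/ 11/163  25/ 21/204  23/ 21/210  25/ 21/202  25/ 21/205  30/  4/246  30/  3/247  20/  3/246  23/  4/247  30/  3
[... 1900 characters left out ...]
  30/ 12/166  25/  9/169  23/167/252  60/  2/104  45/  5/104
150   0/  0/100  60/  3/100  60/  7/103  17/184/173  17/184/172  25/ 10/158  26/ 12/170  23/ 12/173  23/ 12/165  18/ 41/186  24/162/253  17/ 36/100  90/  3/102
153  30/  3/100   0/  0/ 99  60/  2/103  20/172/244  17/184/168  30/ 11/156  23/ 12/170  30/  9/172  23/ 14/166  18/ 39/182  24/166/252  16/127/187  90/  2/107
156  90/  2/114  90/  2/116 150/  2/115  21/171/247  24/165/252  18/  8/150  21/ 11/170  30/ 10/171  23/ 14/165  18/ 42/181  24/163/253  17/158/219 150/  2/111
159  60/  3/100   0/  0/ 98   0/  0/ 97  17/182/158  17/184/183  20/ 10/151  20/ 14/170  30/ 10/172  27/ 14/165  17/ 32/167  17/185/182  16/147/158  30/  3/ 94
```

The post hides the tip from straight on, though the table edge reads about z = 103–104 mm. Shift the camera sideways.

```bash
python3 -m jog '[[0,0,0,0,-0.035,0,100],[0,0,0,0,-0.035,0,100],[0,0,0,0,-0.035,0,100],[0,0,0,0,0,0,100],[0,0,0,0,0,0,100]]' | sed -n '2p;4p'
python3 - <<'E'
from plan import *
import pickle
d=cam("wrist","pics/p3.png");pickle.dump(d,open("p3.pkl","wb"))
o,_=ray(d,(280,200),"wrist");print("cam",o.round(3))
for z in(.1,.104,.108): print(z,proj(d,[*(C0-.098*YJ),z],"wrist").round(1),[proj(d,[*(C0-.095*YJ+x*XJ),z],"wrist").round(1).tolist() for x in(-.05,-.02,0,.02,.05)])
h=cv2.cvtColor(np.ascontiguousarray(d["pixels"]),cv2.COLOR_RGB2HSV)
m=((h[...,1]>140)&(h[...,0]>14)&(h[...,0]<30))
u,v=proj(d,[*(C0-.098*YJ),.104],"wrist").round().astype(int)
for r in range(v-16,v+24,2): print(r,"".join("B" if b else ("W" if a>225 else ("g" if a>140 else ".")) for a,b in zip(h[r,u-45:u+40,2],m[r,u-45:u+40])))
print("col0",u-45)
E
```

```text
position: [0.4782, -0.2343, 0.138]
ft_force: [-0.2, -0.3, -0.5]
cam [ 0.48  -0.31   0.276]
0.1 [389.8 135.4] [[336.2, 133.2], [368.4, 133.1], [388.8, 133.3], [408.3, 133.7], [435.5, 134.6]]
0.104 [390.8 132. ] [[336.8, 129.6], [369.2, 129.7], [389.8, 129.9], [409.4, 130.4], [436.7, 131.3]]
0.108 [391.8 128.5] [[337.3, 126.0], [370.0, 126.1], [390.8, 126.5], [410.5, 127.0], [438.0, 128.1]]
116 WWWWWWWWWWggggggggWWWWgWWWWgggggggggggggggggggggggggggggggggg...gWWWWWWWWWWWWWWWWWWWW
118 WWWWWWWWWWWWWWWWWWWWWWWWWWWWWWWWWWWWWWWWWWWWWWWWWWWWWWWWWWWWW....gWWWWWWWWWWWWWWWWWWW
120 WWWWWWWWWWWWWWWWWWWWWWWWWWWWWWWWWWWWWWWWWWWWWWWWWWWWWWWWWWWW.....ggggggggggggggggWWWW
122 WWWWWWWWWWWWWWWWWWWWWWWWWWWWWWWWWWWWWWWWWWWWWWWWWWWWWWWWWWWg.....gggggggggggggggWWWWW
124 WWWWWWWWWWWWWWWWWWWWWWWWWWWWWWWWWWWWWWWWWWWWWWWWWWWWWWWWWWg.....gggggggggggggggWWWWWW
126 WWWWWWWWWWWWWWWWWWWWWWWWWWWWWWWWWWWWWWWWWWWWWWWWWWWWWWWWWWg....ggggggggggggggggWWWWWW
128 WWWWWWWWWWWWWWWWWWWWWWWWWWWWWWWWWWWWWWWWWWWWWWWWWWWWWWWWWW.....gggggggggggggggWWWWWWW
130 ggggggWWWWWWWWWWWWWWWWgggggggWWWWWWWWWWWWWWWWWWWWWWWWWWWW.....gggggggggggg
[... 400 characters left out ...]
gggggg.................BBBBBBg.....gggggggggggggggWWWWWWWWWWW
142 .......................gggggg...................BBBBBg....gggggggggggggggggBWWWWWWWWW
144 ......................ggggggg..........BBBBBBBBBBBBBB.....ggggggggggggggggggBWWWWWWWW
146 ......................gggggg...........BBBBBBBBBBBBB.....gggggggggggggggWBgggBWWWWWWW
148 ......................................BBBBBBBBBBBBB.....gggggggggggggggWBBBgggBWWWWWW
150 .....................................BBBBBBBBBBBBBB.....gggggggggggggggBBBWBgggBWWWWW
152 .....................................BBBBBBBBBBBBB.....gggggggggggggggBBBBBBWgggBWWWW
154 ....................................BBBBBBBBBBBBBB....ggggggggggggggWBBBBBBBBWgggBWWW
col0 346
```

```bash
python3 - <<'E'
from plan import *
import pickle
d=pickle.load(open("p3.pkl","rb"));px=d["pixels"].astype(int)
for r in range(128,137): print(r,"edge",px[r,376:388].mean(0).round(),px[r,398:402].mean(0).round(),"tip",px[r,390:396].tolist())
E
```

```text
128 edge [250. 249. 247.] [249. 248. 246.] tip [[250, 250, 247], [250, 250, 247], [249, 249, 246], [249, 249, 246], [249, 249, 246], [249, 249, 247]]
129 edge [250. 250. 248.] [249. 249. 246.] tip [[249, 249, 246], [250, 250, 247], [250, 250, 247], [249, 249, 246], [250, 250, 247], [251, 250, 248]]
130 edge [241. 241. 237.] [247. 246. 243.] tip [[234, 234, 229], [237, 236, 232], [234, 234, 229], [234, 234, 229], [235, 235, 231], [241, 241, 236]]
131 edge [183. 182. 176.] [162. 160. 154.] tip [[233, 194, 127], [247, 216, 137], [245, 214, 140], [249, 216, 133], [246, 214, 141], [221, 201, 169]]
132 edge [183. 182. 176.] [182. 180. 173.] tip [[240, 183, 74], [253, 221, 93], [253, 221, 95], [252, 219, 91], [252, 217, 91], [228, 196, 143]]
133 edge [181. 179. 173.] [178. 176. 169.] tip [[157, 108, 43], [245, 195, 78], [253, 223, 92], [253, 219, 91], [252, 218, 91], [250, 212, 107]]
134 edge [178. 176. 170.] [172. 171. 165.] tip [[141, 95, 38], [241, 184, 74], [253, 224, 93], [253, 222, 92], [253, 219, 91], [251, 217, 94]]
135 edge [175. 174. 168.] [169. 168. 162.] tip [[116, 89, 54], [206, 143, 55], [252, 219, 90], [253, 225, 93], [253, 223, 92], [252, 219, 91]]
136 edge [172. 171. 165.] [161. 159. 154.] tip [[135, 115, 87], [138, 95, 40], [241, 186, 74], [253, 224, 92], [253, 225, 95], [253, 219, 91]]
```

The table edge reads about 103.5 mm and the tip about 1.8 mm higher. I'll take up the last 1.8 mm (about 65°) with the hub grip when fetching the crank. Going back to the hub.

```bash
python3 -m jog '[[0,0,0,0.033,0,-0.023,100],[0,0,0,0.033,0,-0.023,100],[0,0,0,0.033,0,-0.023,100],[0,0,0,0.033,0,-0.023,100],[0,-0.16,0,0,0,0,100],[0,-0.16,0,0,0,0,100],[0,-0.16,0,0,0,0,100],[0,-0.16,0,0,0,0,100],[0,-0.16,0,0,0,0,100],[0,-0.16,0,0,0,0,100]]' | sed -n '2p'
python3 - <<'E'
from plan import *
go([.5677,.2323,.27],Rt(118,0))
E
```

```text
position: [0.4798, -0.2332, 0.299]
t 67.35 at [ 0.4798 -0.2332  0.299 ] F [ 0.1 -0.3 -0.9] w 0.0855 q [-38.  18.  69.  -1.  93. -38.]
 shift(cur tool axes) [0.4656 0.0884 0.0252] dist 0.475  shift(target axes) [0.3697 0.2961 0.029 ]  turn [-0.008  0.005 -0.488] deg 28.0
```

```bash
python3 -m jog '[[0,0,0,0.0466,0.0088,0.0025,100],[0,0,0,0.0466,0.0088,0.0025,100],[0,0,0,0.0466,0.0088,0.0025,100],[0,0,0,0.0466,0.0088,0.0025,100],[0,0,0,0.0466,0.0088,0.0025,100],[0,0,0,0.0466,0.0088,0.0025,100],[0,0,0,0.0466,0.0088,0.0025,100],[0,0,0,0.0466,0.0088,0.0025,100],[0,0,0,0.0466,0.0088,0.0025,100],[0,0,0,0.0466,0.0088,0.0025,100]]' | sed -n '2p'
python3 -m jog '[[-0.003,0.002,-0.163,0,0,0,100],[-0.003,0.002,-0.163,0,0,0,100],[-0.002,0.001,-0.162,0,0,0,100],[0,0,0,0,0,0,100]]' | sed -n '2p'
python3 - <<'E'
from plan import *
S=np.array([.5677,.2323])
d=cam("wrist","pics/w15.png");h=cv2.cvtColor(np.ascontiguousarray(d["pixels"]),cv2.COLOR_RGB2HSV)
t=cam("top");ht=cv2.cvtColor(np.ascontiguousarray(t["pixels"]),cv2.COLOR_RGB2HSV)
for a in(-50,-62,-75):
    p=[*(S+.075*np.array([np.cos(np.radians(a)),np.sin(np.radians(a))])),.175];print(a,proj(d,p,"wrist").round(),proj(t,p,"top").round())
go([*S,.107],Rt(118,0))
E
```

```text
position: [0.5672, 0.2352, 0.2722]
position: [0.5671, 0.2334, 0.2722]
-50 [293. 293.] [193. 172.]
-62 [275. 294.] [197. 176.]
-75 [255. 292.] [199. 182.]
t 69.2 at [0.567  0.2331 0.2721] F [-0.7  0.1  0. ] w 0.0854 q [ 11.  27.  59.   0.  94. -17.]
 shift(cur tool axes) [-0.002   0.      0.1651] dist 0.165  shift(target axes) [-0.001   0.0002  0.1651]  turn [ 0.001 -0.006 -0.004] deg 0.4
```

```bash
python3 - <<'E'
from plan import *
im=cv2.imread("pics/w15.png");h=cv2.cvtColor(im,cv2.COLOR_BGR2HSV)
m=((h[...,0]>10)&(h[...,0]<22)&(h[...,1]>120)).astype(np.uint8);
for r in range(170,346,5): print(r,"".join("B" if m[r,c] else ("W" if h[r,c,2]>225 else ("g" if h[r,c,2]>90 else ".")) for c in range(190,370,3)))
E
```

```text
170 BBBBBBBBBBBBBBBBBBggWg.............gWWgggggBBBBBBBBBBBBBBBBB
175 BBBBBBBBBBBBBBBBBgggWgggggggggggggggWWWWWgBBBBBBBBBBBBBBBBBB
180 BBBBBBBBBBBBBBBBggggggggggggggggggggWWWWggBBBBBBBBBBBBBBBBBB
185 BBBBBBBBBBBBBBBBgggggggggggggWggggggWWWggBBBBBBBBBBBBBBBBBBB
190 BBBBBBBBBBBBBBBggggggggggWWWWWWgggggWWWgBBBBBBBBBBBBBBBBBBBB
195 BBBBBBBBBBBBBBggggggggggggWWWWWWggggWWgBBBBBBBBBBBBBBBBBBBBB
200 BBBBBBBBBBBBBBBgggggggggg.WWWWWWggggWgBBBBBBBBBBBBBBBBBBBBBB
205 BBBBBBBBBBBBBBBgggggggggg..W.....ggggBBBBBBBBBBBBBBBBBBBBBBB
210 BBBBBBBBBBBBBBgggWWWWggggggggggggggggBBBBBBBBBBBBBBBBBBBBBBB
215 BBBBBBBBBBBBBBggggggggggggggggggggggBBBBBBBBBBBBBBBBBBBBBBBB
220 BBBBBBBBBBBBBggggggWWWWWWggggggggWgBBBBBBBBBBBBBBBBBBBBBBBBW
225 BBBBBBBBBBBBgggggWWWWWWWWggggggggBBBBBBBBBBBBBBBBBBBBBBBBBWW
230 BBBBBBBBBBBggggggWWWWWWWWggggggggBBBBBBBBBBBBBBBBBBBBBBBBWWW
235 BBB..BBBBBBggggWWWWWWWWWWWgggggggBBBBBBBBBBBBBBBBBBBBBBBWWBW
240 BBggggg.gBgggggWWWWWWWWWWWgggggggBBBBBBBBBBBBBBBBBBBBBBWWBWW
245 Bg..gggggggggggggWWWWWWWWW......gBBBBBBBBBBBBBBBBBBBBBWWWWWB
250 Bg..gggggggggggggWggWWWWWg.......BBBBBBBBBBBBBBBBBBBBWBB
[... 539 characters left out ...]
WWWWWWWggggggggBBBBBBBBBBBBBBBBBBWBBBWBBBWBBBBBBBB
300 WWWWWWWWWWWWWWWWWWWWWggggBBBBBBBBBBBBBBBBBBBBBBBBBWBBBBBBBBB
305 ggggWWWWWWWWWWWWWWWWWWWWWgBBBBBBBBBBBBBBBBBBBBBBBWBBBBBBBBBB
310 ggggggggWWWWWWWWWWWWWWWWWWBBBBBBBBBBBBBBBBBBBBBBWBBBBBBBBBBB
315 gggggggggggWWWWWWWWWWWWWWBBBBBBBBBBBBBBBBBWBBBBBBBBBBBBBBBBB
320 gggggggggggggWWWWWWWWWWWBBBBBBBBBBBBBBBBBBBBBWBBBBBBBBBBBBBB
325 ggggggggggggggWWWWWWWWWBBBBBBBBBBBBBBBBBBBBBWBBBBBBBBBBBBBBB
330 gggggggggggggggWWWWWWWBBBBBBBBBBBBBBBBBBBBBBBBBBBBBBBBBBBBBB
335 gggggggggggggggWWWWWWBBBBBBBBBBBBBBBBBBBBBBBBBBBBBBBBBBBBBBB
340 gggggggggggggggWWWWWBBBBBBBBBBBBBBBBBBBBBBBBBBBBBBBBBBBBBBBB
345 gggggggggg.............BBBBBBBBBBBBB............BBBBBBBBBBB.
```

```bash
python3 -m jog '[[0,0,-0.02,-0.001,0,0.04,100],[0,0,0,0,0,0.04,100],[0,0,0,0,0,0.04,100],[0,0,0,0,0,0.03,100],[0,0,0,0,0,0.015,100],[0,0,0,0,0,0,100]]' | sed -n '2p;4p'
python3 -m jog '[[0,0,0,0,0,0,0],[0,0,0,0,0,0,0],[0,0,0,0,0,0,0],[0,0,0,0,0,0,0],[0,0,0,0,0,0,0],[0,0,0,0,0,0,0],[0,0,0,0,0,0,0]]' 50 | sed -n '2,6p'
```

```text
position: [0.567, 0.2328, 0.1066]
ft_force: [0.7, 0.4, 0.1]
position: [0.5663, 0.2324, 0.108]
tool_rot: [[-0.486, 0.874, -0.003], [0.874, 0.486, 0.005], [0.006, -0.0, -1.0]]
ft_force: [-6.0, -2.7, 6.3]
grip_width: 0.0392
gripper_force: 51.0
```

```bash
python3 -m jog '[[0,0,0.162,0,-0.0005,0,0],[0,0,0.162,0,0,0,0],[0,0,0.162,0,0,0,0],[0,0,0.162,0,0,0,0],[0,0,0.162,0,0,0,0],[0,0,0.162,0,0,0,0],[0,0,0.162,0,0,0,0],[0,0,0,0,0,0,0],[0,0,0,0,0,0,0]]' | sed -n '2,6p'
python3 -c "
from h import *
print(observe()['wrist_torque'])"
```

```text
position: [0.5662, 0.2322, 0.108]
tool_rot: [[0.586, 0.81, -0.002], [0.81, -0.586, 0.005], [0.003, -0.005, -1.0]]
ft_force: [-3.4, -1.1, 5.0]
grip_width: 0.0391
gripper_force: 50.8
[-0.54827998  0.59566372 -0.07839477]
```

```bash
python3 -m jog '[[0,0,-0.06,0,0,0,0],[0,0,0,0,0,-0.01,0],[0,0,0,0,0,-0.01,0],[0,0,0,0,0,-0.015,0],[0,0,0,0,0,-0.02,0],[0,0,0,0,0,-0.02,0],[0,0,0,0,0,0,0]]' | sed -n '2,6p'
python3 - <<'E'
from plan import *
go([.425,.216,.17],Rt(81.4,0))
E
```

```text
position: [0.5676, 0.2322, 0.1841]
tool_rot: [[0.537, 0.844, 0.002], [0.844, -0.537, 0.007], [0.007, -0.002, -1.0]]
ft_force: [0.5, -0.3, -3.7]
grip_width: 0.039
gripper_force: 51.1
t 72.83 at [0.5676 0.2322 0.1841] F [ 0.5 -0.3 -3.7] w 0.039 q [11. 30. 68.  0. 81. 43.]
 shift(cur tool axes) [-0.0903 -0.1115  0.0136] dist 0.144  shift(target axes) [-0.0374 -0.1385  0.0141]  turn [-0.    -0.007 -0.417] deg 23.9
```

```bash
python3 -m jog '[[0,0,0,-0.0226,-0.0279,0,0],[0,0,0,-0.0226,-0.0279,0,0],[0,0,0,-0.0226,-0.0279,0,0],[0,0,0,-0.0226,-0.0279,0,0],[0,-0.002,-0.139,0,0,0,0],[0,-0.002,-0.139,0,0,0,0],[0,-0.002,-0.139,0,0,0,0],[0,0,0,0,0,0.04,0],[0,0,0,0,0,0.04,0],[0,0,0,0,0,0.04,0]]' | sed -n '2,6p'
python3 -m jog '[[0,0,0,0,0,0.03,0],[0,0,0,0,0,0.01,0],[0,0,0,0,0,0,0]]' | sed -n '2p;4,6p'
for i in 1 2 3 4; do python3 -m jog '[[0,0,0,0,0,0.0015,0],[0,0,0,0,0,0,0]]' | sed -n '2p;4p'; done
```

```text
position: [0.4234, 0.2156, 0.0608]
tool_rot: [[0.149, 0.989, -0.004], [0.989, -0.149, 0.001], [-0.0, -0.004, -1.0]]
ft_force: [0.3, -0.3, -3.3]
grip_width: 0.0391
gripper_force: 51.5
position: [0.4235, 0.2157, 0.0221]
ft_force: [-0.7, -0.9, -3.8]
grip_width: 0.0392
gripper_force: 51.3
position: [0.4238, 0.2158, 0.0214]
ft_force: [-0.4, -0.8, -3.7]
position: [0.4235, 0.2157, 0.0192]
ft_force: [0.2, 0.1, -2.9]
position: [0.4233, 0.2157, 0.0175]
ft_force: [-0.8, -0.1, -4.5]
position: [0.4235, 0.2157, 0.0169]
ft_force: [-3.9, 0.2, 8.4]
```

Touching the mat. Release and go to check the level, the crank and the blocks.

```bash
python3 -m jog '[[0,0,0,0,0,-0.0005,0],[0,0,0,0,0,0,100],[0,0,0,0,0,0,100],[0,0,0,0,0,0,100],[0,0,0,0,0,-0.03,100],[0,0,0,0,0,-0.05,100],[0,0,0,0,0,-0.05,100],[0,0,0,0,0,-0.05,100],[0,0,0,0,0,-0.05,100],[0,0,0,0,0,0,100]]' | sed -n '2p;4,6p'
python3 - <<'E'
from plan import *
go([.48,-.234,.29],Rt(90,0))
d=cam("top","pics/tend.png");s=cam("side","pics/send.png")
h=cv2.cvtColor(np.ascontiguousarray(d["pixels"]),cv2.COLOR_RGB2HSV)
for z,p in((.195,-.062),(.195,-.017),(.195,.028)):
    u,v=proj(d,[*(C0+p*YJ),z],"top").round().astype(int)
    print(p,(u,v),"".join("W" if a>225 else ("g" if a>120 else ".") for a in h[v,u-15:u+16,2]))
a=proj(d,[.4235,.2157,.04],"top");b=proj(d,[.4235-.0111,.2157-.0742,.084],"top");print("hub px",a,"grip px",b)
u,v=b.round().astype(int)
for r in range(v-8,v+9,2): print("".join("O" if (q[0]<22 and q[1]>120 and q[2]>70) else ("k" if q[2]<50 else "g") for q in h[r,u-30:u+16]))
E
```

```text
position: [0.4255, 0.2159, 0.2499]
ft_force: [-0.2, 0.3, -0.5]
grip_width: 0.0853
gripper_force: 0.0
t 76.7 at [0.4255 0.2159 0.2499] F [-0.2  0.3 -0.5] w 0.0853 q [13. 14. 83.  0. 83. 21.]
 shift(cur tool axes) [-0.4367  0.1209 -0.0409] dist 0.455  shift(target axes) [-0.4499  0.0545 -0.0401]  turn [ 0.003 -0.002 -0.149] deg 8.6
-0.062 (np.int64(282), np.int64(176)) gggggggggggggggggWggggggggggggg
-0.017 (np.int64(264), np.int64(178)) gggggggggggggggggggggggggg..ggg
0.028 (np.int64(246), np.int64(181)) gggggggggggggggggggggggggg.gggg
hub px [189.37428322 254.89242161] grip px [214.15421345 254.68247967]
kggkkkkkkkkkkkkkkkkkkkkkkkkkkkkkkkkkkkkkkkkkkk
ggggggggggggggkkkkkkkkkkkkkkkkkkkkkkkkkkkkkkkk
ggkkkkgggggggkkkkkkkkkkkkkgOOOOOOOgkkkkkkkkkkk
ggkkkkkkkggggkkgggkkkkkkkOOOOOOOOOOgkkkkkkkkkk
ggkkkkkkkggggkggggggggggggOOOOOOOOOOgkkkkkkkkk
ggkkkkkkkgggggggggggggggggOOOOOOOOOgkkkkkkkkkk
ggggggggggggkkgggggggggggkkkgOOOgkkkkkkkkkkkkk
ggggggggggggkkkkkkkkkkkkkkkkkkkkkkkkkkkkkkkkkk
ggkkkkkkkkkkkkkkkkkkkkkkkkkkkkkkkkkkkkkkkkkkkk
```

The crank stands on the mat where intended. Last level check from the same viewpoint as before.

```bash
python3 -m jog '[[0,0,0,-0.0437,0.0121,-0.0041,100],[0,0,0,-0.0437,0.0121,-0.0041,100],[0,0,0,-0.0437,0.0121,-0.0041,100],[0,0,0,-0.0437,0.0121,-0.0041,100],[0,0,0,-0.0437,0.0121,-0.0041,100],[0,0,0,-0.0437,0.0121,-0.0041,100],[0,0,0,-0.0437,0.0121,-0.0041,100],[0,0,0,-0.0437,0.0121,-0.0041,100],[0,0,0,-0.0437,0.0121,-0.0041,100],[0,0,0,-0.0437,0.0121,-0.0041,100]]' | sed -n '2p'
python3 -m jog '[[0.013,0.16,-0.025,0,0,0,100],[0.013,0.16,-0.025,0,0,0,100],[0.013,0.16,-0.025,0,0,0,100],[0.013,0.16,-0.025,0,0,0,100],[0.013,0.16,-0.025,0,0,0,100],[0.013,0.16,-0.025,0,0,0,100],[0,0,0,0,0,0,100]]' | sed -n '2,3p'
python3 - <<'E'
from plan import *
go([.478,-.234,.138],Rt(90,55))
E
```

```text
position: [0.4788, -0.2359, 0.2854]
position: [0.479, -0.2354, 0.2839]
tool_rot: [[0.001, 1.0, -0.014], [0.567, 0.011, 0.823], [0.823, -0.009, -0.567]]
t 78.92 at [ 0.479  -0.2354  0.2839] F [-0.8  0.7  0.4] w 0.0856 q [-53.  35.  61.  37. 127. -42.]
 shift(cur tool axes) [-0.1193  0.0004  0.084 ] dist 0.146  shift(target axes) [-0.1187 -0.001   0.0849]  turn [-0.014 -0.008 -0.001] deg 0.9
```

```bash
python3 -m jog '[[-0.014,-0.008,0,-0.0298,0,0.021,100],[0,0,0,-0.0298,0,0.021,100],[0,0,0,-0.0298,0,0.021,100],[0,0,0,-0.0298,0,0.021,100],[0,0,0,0,0,0,100],[0,0,0,0,0,0,100]]' | sed -n '2p;4p'
python3 - <<'E'
from plan import *
d=cam("wrist","pics/p4.png");px=d["pixels"].astype(int)
h=cv2.cvtColor(np.ascontiguousarray(d["pixels"]),cv2.COLOR_RGB2HSV)
for z in(.1,.104,.108): print(z,proj(d,[*(C0-.098*YJ),z],"wrist").round(1),[proj(d,[*(C0-.095*YJ+x*XJ),z],"wrist").round(1).tolist() for x in(-.02,0,.02)])
m=((h[...,1]>140)&(h[...,0]>14)&(h[...,0]<30))
u,v=proj(d,[*(C0-.098*YJ),.104],"wrist").round().astype(int)
for r in range(v-14,v+14): print(r,"".join("B" if b else ("W" if a>225 else ("g" if a>140 else ".")) for a,b in zip(h[r,u-45:u+40,2],m[r,u-45:u+40])))
print(u-45)
E
```

```text
position: [0.4798, -0.2347, 0.1428]
ft_force: [-0.6, 0.4, 0.1]
0.1 [386.7 139.5] [[365.6, 137.1], [385.8, 137.4], [405.1, 137.9]]
0.104 [387.8 136.1] [[366.4, 133.7], [386.8, 134.1], [406.2, 134.7]]
0.108 [388.8 132.8] [[367.3, 130.2], [387.8, 130.7], [407.4, 131.4]]
122 WWWWWWWWWWWWWWWWWWWWWWWWWWWWWWWWWWWWWWWWWWWWWWWWWWWWWWWWWWWWW...gWWWWWWWWWWWWWWWWWWWW
123 WWWWWWWWWWWWWWWWWWWWWWWWWWWWWWWWWWWWWWWWWWWWWWWWWWWWWWWWWWWWW....WWWWWWWWWWWWWWWWWWWW
124 WWWWWWWWWWWWWWWWWWWWWWWWWWWWWWWWWWWWWWWWWWWWWWWWWWWWWWWWWWWWg....ggWWWWWWWWWWWWWWWWWW
125 WWWWWWWWWWWWWWWWWWWWWWWWWWWWWWWWWWWWWWWWWWWWWWWWWWWWWWWWWWWW.....gggggggggggggggWWWWW
126 WWWWWWWWWWWWWWWWWWWWWWWWWWWWWWWWWWWWWWWWWWWWWWWWWWWWWWWWWWWg.....gggggggggggggggWWWWW
127 WWWWWWWWWWWWWWWWWWWWWWWWWWWWWWWWWWWWWWWWWWWWWWWWWWWWWWWWWWWg....ggggggggggggggggWWWWW
128 WWWWWWWWWWWWWWWWWWWWWWWWWWWWWWWWWWWWWWWWWWWWWWWWWWWWWWWWWWWg....ggggggggggggggggWWWWW
129 WWWWWWWWWWWWWWWWWWWWWWWWWWWWWWWWWWWWWWWWWWWWWWWWWWWWWWWWWWW.....gggggggggggggggWWWWWW
130 WWWWWWWWWWWWWWWWWWWWWWWWWWWWWWWWWWWWWWWWWWWWWWWWWWWWWWWWWWg.....gggggggggggggggWWWWWW
131 WWWWWWWWWWWWWWWWWW
[... 991 characters left out ...]
......ggggg................BBBBBBg......ggggggggggggggggWWWWWWWWWW
143 .........................ggggg................BBBBBBg......ggggggggggggggggWWWWWWWWWW
144 .......................ggggggg.................BBBBBBg.....ggggggggggggggggBWWWWWWWWW
145 .......................ggggggg.................BBBBBBg....gggggggggggggggggWWWWWWWWWW
146 ........................ggggg..................BBBBBBg....ggggggggggggggggggBWWWWWWWW
147 .......................gggggg...................BBBBB.....ggggggggggggggggggWWWWWWWWW
148 ......................ggggggg.........gBBBBBBBBBBBBBB....gggggggggggggggWBgggWWWWWWWW
149 ......................ggggg...........BBBBBBBBBBBBBBB....gggggggggggggggWBgggBWWWWWWW
343
```

The tip and table edge are 2 px apart, which is what level predicts. One numeric check that the blocks stand.

```bash
python3 - <<'E'
from plan import *
d=cam("top");im=np.ascontiguousarray(d["pixels"]);h=cv2.cvtColor(im,cv2.COLOR_RGB2HSV)
for T in(180,):
  a,b=proj(d,[.66,.13,.19],"top").astype(int),proj(d,[.5,-.13,.1],"top").astype(int)
  for r in range(a[1],b[1],2): print(r,"".join("ABCDEFGHIJ"[min(9,int(x)//26)] for x in h[r,a[0]:b[0],2]))
print(a)
E
```

```text
152 GGGGGGGGGGGGGGGGGGGGGGGGHGGGGGGHHHHHHHHHHHHHHHHHHHHHHHHHHHHHHHHHHHHHGGGGGGGGGGGGGGGGGGGGGGGGFEFGGGGGGGGGE
154 HHHHHHHHHHHHHHHHHHHHHHHHHHHHHHHHHHHHHHHHHHHHHHHHHHHHGGGGGGGGGGGGGGGGGGGGGGGGGGGGGGGGGGGGGGGGGEEGGGGGGFEDC
156 HHHHHHHHHHHHHHHHHHHHHHHHHHHHHHHHHHHHHHHHHHHHHHHHHGGGGGGGGGGGGGGHHHHGGHGGGGGHHHHHHHHHHHHHHHHHGFEGHHHGFEDDC
158 HHHHHHHHHHHHHHHHHHHHHHHHHHHHHHHHHHHHHHHHHHHHHHHHHHHHHHHHHHHHHHHHHHHHHHHHHHHHHHHHHHHHHHHHHHHHGFEGHHHGFEDDD
160 HHHHHHHHHHHHHHHHHHHHHGGGGGGGGGGGGGGGGGGGGGGGGHGGGGGGGGGGGGGGGGGGGHHHHHHHHGGGGGGGHHHHHHHHHGGGGFEFHHGGEDDDD
162 GGGGGGGGGGGGGGGGGGGGGGGGGGGGGGGGGGGGGGGGGGGHGHGGHHGGHHHHHHHGHGGGGGGGGGGGGGGGGGGGGGGGFFFFFFFFFEDEEEEEDCCCC
164 GGGGGGGGGGGGGGHHHHHHHHHHHHHHHHHHHHHHHHHHHHHGGGGGGGGGGGGGGGGFFFFFFFFEEEEEEEEEEEEEEEEEEEEEEEEFFFFFFFFFFEDCC
166 HHHHHHHHHHHHHHHGGGGGGGGGGGGGGGGFFFFFFFFEEEEEEEEEEEEEEEEEFFFEEFFFFFFGHHHHHIIIIHGFFFFFFFFFFFFFFFFFFFFFFFFFE
168 GGFFFFFFFFEEEEEEEEEEEEEEEEEEEEFFFFFFFFFFFFFFFFFFGHIIIHHIIIHGFGFFFFFGIIIIIIIIIHGGGGGGGGGGGGGGGGGGGGGGGGGGG
170 FFFFFFFFFFGGGGGGGGGGGGGGGGGGGFFGGHHHHIIIIHGGGGGGGHIIIHHIIIHGGGGGGGGGHIIIIIIIIIHHHIHHGGGGGGGGGGGGGGGGGGGGF

[... 1619 characters left out ...]
GHIIIIIIIIIIGDCCCCDFFFFEDDDEEE
202 EEEEEEEEEEEEEDCCFHHHHHHHHHHHGEDDDDDDDDDDDDEFGFEDDDDDDDDDEFGHIIIGEDDDDEFFGHIIIIIIIIIIIIIGDBBCCCCCCCCDDDEEE
204 EEEEEEEEEEEEEDCCFHHHHHHHHHHHHGEDDDDDDDDDEFGHHHGEDDEFFFGHIIIIIIIIHHIIIIIHHHHHHHGGFEEEEEEDCCCDEEEEEDDDDDDDE
206 EEEEEEEEEEEEEDCCEGHHHHHHHHHHHGEDDDDDDEFFGHHHHHHHHHHIIIHHHHHHHGGFEDDDDDDCCBBBBBBCEFFFFFFEEEFFFFEEDCCCDDDDD
208 EEEEEEEEEEEEEDCCDFHHHHHHHHHHHHHHHHHHHHHHHHHHGFFEDDDDDDCCCBBBBBBBBBBBBBBBBBBBBBBCEFFFFFFEEDEEDDDDCCCCCDDDD
210 EEEEEEEEEEEEEDCCCFHHHHGGGHHGGFEDDDDDDCCCCCCCCCCCCBBBBBBBBBBBBBBBBBBBBBBBBBBBBBBCDFFEEFFEFFFFFGFFDCCCCCCDD
212 EEEEDDDDDDCCCCBBBCDDCCBBBBBCCCCCCCCCBBBBBBBBBBBBBBBBBBBBBBBBBBBBBCCCCCCCCCCCCCCCDEDDDEFFEFGGGGGGFEDCCCCCC
[208 152]
```

Three upright block tops with shadows are all in place. Handing in.

```bash
python3 -c "
from rig import job
print(job.close_job())"
```

```text
the job is handed in; nothing more can be done
None
```

I handed the job in: the three mould blocks stand on edge on the raised table, its top measured level with the pointer tip to about 1 mm, and the crank stands on its mat; no verdict came back.

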